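# Dust the model wagons with the bench air gun

### The arm

A 6-joint arm with a two-finger parallel gripper is mounted at the origin on the work surface. World frame = base frame: x ahead of the robot, y to its left, z up, the work surface at z = 0. Lengths are in m, angles in rad, forces in N, time in s.
With the tool pointing down it reaches from about 0.3 to 0.95 m from the base axis. Payload 3.1 kg.
Tool frame: the origin (TCP) lies midway between the tips of the shut fingers; the grasp point (between the pads) lies 19 mm behind it; z points along the fingers, x is the direction in which the jaws open and shut, and the axes are right-handed (so a half turn about z gives the same grasp; the last joint's range is limited). The gripper opens to 85 mm and grips with 20 to 120 N. Pads are 22 mm wide; open, the fingers measure 114 mm over their backs; the gripper's body (76 mm by 85 mm) begins 54 mm behind the grasp point. The pads swing forward as they close: fully open they stand 13 mm farther back than shut.
Start: joints at [1.06, 0.308, 1.634, -0, 1.2, -0.07], TCP at [0.267, 0.565, 0.231] pointing down, gripper open.
Joint ranges: [-3.06, 3.06], [-0.79, 1.96], [0.05, 2.63], [-1.19, 4.34], [0.05, 2.64], [-2.94, 2.94]. Speed limits (rad/s): [2.79, 2.79, 3.14, 3.14, 3.14, 3.14].

### API

Orientations are given as a rotation vector (axis times angle).
In Python, from workcell import r gives the robot as it stands.
- The arm moves only by the tool play_rows, never from a script. Its argument "moves" is text: rows parted by semicolons, each of 7 numbers parted by spaces: the shift along the tool's x, y, z in units of 40 mm (1.0 is 40 mm), then the turn, a rotation vector about the tool's x, y, z in rad, then the closure, from -1 (fully open) to 1 (shut). A call has 1 to 5 rows; each row is the pose to reach, as a shift and turn from the pose measured when the call began, along the tool's axes at that moment; what a row does not reach only later rows make up. A row lasts 1/10 s, in which the tool goes at most 50 mm and 8.59 degrees, less where a joint would pass 70% of its speed; a pose out of reach is approached as far as the arm can. A call with a gripper value outside its range is refused whole. The fingers move at their own pace and stop on an object; "force" is the grip in N (left out, the last holds). Time passes only in rows, so rows that repeat a pose let the fingers close. It gives the time, the measured TCP pose, the force and the opening at its end, in the units of the state.
- r.sense(): the state, without advancing time (a new reading comes with each control period).
- r.capture(name): name is "scene" or "top"; returns a dict with "image" (420x560x3 uint8, red, green, blue), "depth" (420x560 float32, m along the optical axis (not along the pixel's ray), 0 where there is no reading), "camera_matrix" (3x3 intrinsics, pixels), "view" (4x4, takes a point from world to camera coordinates). Camera axes: x right, y down, z forward; pixel columns grow to the right and rows downward; lengths in m; the calibration is good to about 2 mm. A picture is of the moment at which its call begins.
- r.close_job(): hands the job in, once; it reports no verdict.
The state is a dict: "clock": time; "q": joint angles; "joint_velocities": joint speeds; "tau": joint torques, N m; "eef_pos": TCP position; "tcp_rot": TCP orientation; "ft_force": force on the tool from outside, world axes, zero at the start; "torque": the same for the moment, N m; "width": opening from 0.0 (shut) to 1.0 (fully open).
Only numpy, scipy, OpenCV 4.12 (cv2) and the standard library are available. Lean on these libraries where they do the work, as an engineer would, in place of code of your own. Each camera call takes 0.05 s, during which the arm holds its last target.

### The job

Load every wagon on the bench into the tray, upright on its wheels, then slide the loaded tray fully home into the slotted frame of the air-dusting station and, with it there, squeeze the air gun's trigger all the way for about a second and let it go. Then draw the tray right out of the frame again, leave it flat on the bench, and park all the wagons upright on the siding, in line along its track. Leave the other things on the bench undisturbed.

Things in the scene. Friction and masses are not known exactly. Their poses are not given: they have to be found in the camera images.
- wagon_red: red van with a grey roof and white doors; a rigid model railway wagon 34 wide (its x), 80 long (its y), 46 high, 110 g mostly ballast in its floor, solid flat sides from 14 up, wheels drawn only: it does not roll. Origin at the middle of its underside, z up. Both ends are alike. May be absent (None at the start).
- wagon_blue: blue open wagon with a grey load moulded in (solid); a rigid model railway wagon 34 wide (its x), 80 long (its y), 46 high, 110 g mostly ballast in its floor, solid flat sides from 14 up, wheels drawn only: it does not roll. Origin at the middle of its underside, z up. Both ends are alike. May be absent (None at the start).
- wagon_yellow: yellow brake van with a white roof; a rigid model railway wagon 34 wide (its x), 80 long (its y), 46 high, 110 g mostly ballast in its floor, solid flat sides from 14 up, wheels drawn only: it does not roll. Origin at the middle of its underside, z up. Both ends are alike. May be absent (None at the start).
- wagon_brown: dark brown van with a grey roof and white doors; a rigid model railway wagon 34 wide (its x), 80 long (its y), 46 high, 110 g mostly ballast in its floor, solid flat sides from 14 up, wheels drawn only: it does not roll. Origin at the middle of its underside, z up. Both ends are alike. May be absent (None at the start).
- tray: loose tray, white floor 4 thick, green edges 16 high; outside 148 (x) by 196 (y). Long edges 11 thick, end edges 4. A rib 34 wide, 8 high along x = 0 leaves two lanes 46 wide, 188 long, middles at x = -40 and +40; each takes two wagons in line. Origin under the middle of this box, z up. 450 g; slides on the bench. Handled by the post (post) on a tab at its -y end.
- post (a point): middle of the top of the tray's upright black handling post, 24 (x) by 30 (y), tray frame x = 0, y = -135, z = 56; it rises from a flat tab 6 thick. Axes as the tray's.
- station: fixed air-dusting station. Origin on the bench, middle of the frame's mouth; the tray enters along +y, post last, sliding on the bench. Frame open above: rails y 0 to 165, inner faces x = -77 and 77, 24 high; yellow lips over the tray's edges reach in to x = -67 and 67, z 20 to 25; flared guides from y = -32; back stop face y = 166. Air gun behind it, on its side on a blue tank.
- home (a point): where the tray's origin is when fully home: station frame x = 0, y = 68, z = 0; the tray then has the station's yaw and touches the back stop, and its post stays outside the mouth. Axes as the station's.
- grip (a point): middle of the air gun's fixed orange grip, station frame x = -12, y = 273, z = 70. It runs along x (-70 to 40), 30 thick (y 258 to 288), 24 high. The black gun body is at x 35 to 69, top z 84; its brass nozzle points to -y over the frame's back end at x = 52, lowest point z 65.
- trigger (a joint): angle of the red trigger, 0 at rest to 0.25 rad (fully squeezed, stop), sprung back with about 2.5 N at rest, 9 N at the stop, felt at squeeze. A bar 68 long, 18 high, hinged at station x = 35, y = 236, z = 70, running to -x beside the grip; its front face is at y = 232 at rest and moves about 14 towards the grip (+y) at squeeze.
- squeeze (a point): point to squeeze at, station frame x = -20, y = 266, z = 70: midway between the grip's rear face (y = 288) and the front of the fully squeezed trigger (y = 245). One finger behind the grip, one before the trigger, closing along y; 56 wide at rest, 43 squeezed. Free space below, 50 deep. Axes as the station's.
- siding: fixed grey trackbed 60 wide (x), 310 long (y), top at z = 12, with one flush track along y in its middle (x = 0) and a red buffer 12 high at each end (inner faces at y = -149.5 and +149.5). Takes three wagons in line. Origin under its middle. A parked wagon has its origin at z = 12.
- tree_a: model fir tree 52 wide, 120 high; loose bystander, leave alone. Origin at the middle of its underside.
- tree_b: model fir tree 52 wide, 130 high; loose bystander, leave alone. Origin at the middle of its underside.
- cottage: model brick cottage 70 by 100, about 90 high; loose bystander, leave alone. Origin at the middle of its underside.
- paint_pot: paint jar 44 across, 50 high; loose bystander, leave alone. Origin at the middle of its underside.
- mug: blue mug 80 across, 90 high; loose bystander, leave alone. Origin at the middle of its underside.
- brush: brush lying flat; loose bystander, leave alone. Origin at the middle of its underside.
- screwdriver: screwdriver lying flat; loose bystander, leave alone. Origin at the middle of its underside.
Things that resemble listed ones, but are neither listed nor needed, are in the scene too. What is shaped like the wagon_brown but purple is not meant.

How it is judged:
On the way, in this order (a step that is already met when the one before it is completed fails the run):
1. every wagon stands upright in the tray (x of wagon_red in the frame of tray between -0.064 and 0.064 m and y of wagon_red in the frame of tray between -0.085 and 0.085 m and z of wagon_red in the frame of tray between 0 and 0.012 m and angle between each of wagon_red, wagon_blue, wagon_yellow, wagon_brown's own z axis and vertical below 0.2 rad and x of wagon_blue in the frame of tray between -0.064 and 0.064 m and y of wagon_blue in the frame of tray between -0.085 and 0.085 m and z of wagon_blue in the frame of tray between 0 and 0.012 m and x of wagon_yellow in the frame of tray between -0.064 and 0.064 m and y of wagon_yellow in the frame of tray between -0.085 and 0.085 m and z of wagon_yellow in the frame of tray between 0 and 0.012 m and x of wagon_brown in the frame of tray between -0.064 and 0.064 m and y of wagon_brown in the frame of tray between -0.085 and 0.085 m and z of wagon_brown in the frame of tray between 0 and 0.012 m), for 0.2 s.
2. the loaded tray is fully home in the frame, the wagons still upright in it (all of step 1 and y of tray in the frame of station above 0.062 m and x of tray in the frame of station between -0.008 and 0.008 m and z of tray in the frame of station below 0.006 m), for 0.2 s.
3. the trigger is squeezed all the way and held, with the tray home (y of tray in the frame of station above 0.062 m and x of tray in the frame of station between -0.008 and 0.008 m and z of tray in the frame of station below 0.006 m and value of joint trigger above 0.21 rad), for 0.6 s.
4. the trigger is let go (value of joint trigger below 0.04 rad), for 0.2 s.
5. the tray is drawn right out of the frame (y of tray in the frame of station below -0.098 m and angle between tray's own z axis and vertical below 0.1 rad and height (world z) of tray below 0.008 m), for 0.2 s.
At the end, for the whole second after the job is handed in: every wagon stands at rest and upright (within 7 degrees) on the siding, its middle within 16 mm of the track's centre line, wholly on the trackbed, in line with the track within 11 degrees; the tray lies flat on the bench with its leading edge outside the mouth of the frame; the trigger is released (all of step 5 and x of wagon_red in the frame of siding between -0.016 and 0.016 m and y of wagon_red in the frame of siding between -0.122 and 0.122 m and z of wagon_red in the frame of siding between 0.008 and 0.018 m and angle between each of wagon_red, wagon_blue, wagon_yellow, wagon_brown's own z axis and vertical below 0.12 rad and angle between the y axis of each of wagon_red, wagon_blue, wagon_yellow, wagon_brown and the y axis of siding, either way round below 0.2 rad and linear speed of each of wagon_red, wagon_blue, wagon_yellow, wagon_brown, tray below 0.03 m/s and x of wagon_blue in the frame of siding between -0.016 and 0.016 m and y of wagon_blue in the frame of siding between -0.122 and 0.122 m and z of wagon_blue in the frame of siding between 0.008 and 0.018 m and x of wagon_yellow in the frame of siding between -0.016 and 0.016 m and y of wagon_yellow in the frame of siding between -0.122 and 0.122 m and z of wagon_yellow in the frame of siding between 0.008 and 0.018 m and x of wagon_brown in the frame of siding between -0.016 and 0.016 m and y of wagon_brown in the frame of siding between -0.122 and 0.122 m and z of wagon_brown in the frame of siding between 0.008 and 0.018 m and value of joint trigger below 0.04 rad); the robot touches nothing.
It fails at once if another thing on the bench is moved more than 30 mm (distance of any of tree_a, tree_b, cottage, paint_pot, mug, brush, screwdriver from where it was at the start of the episode above 0.03 m).
Of wagon_red, wagon_blue, wagon_yellow, wagon_brown only 2 to 3 are there at a start; the rules pass over those that are not, and their reading is None.
At some moment in a run one of wagon_red, wagon_blue, wagon_yellow, wagon_brown may be knocked a few centimetres aside while the robot is not near it.
Once in a run the grip may slacken for a moment while it holds something.
It also fails if it takes over 208 s, if anything falls off the work surface, if the arm or the gripper's body presses on something with over 40 N, if the wrist force passes 120 N, or if a joint passes its speed limit or range.

## Working session

There is one attempt and no reset: what is moved stays moved. The work goes in short steps, Python scripts to look and compute and a tool call to move; the robot and the scene stay as the last step left them, time stands still between calls to the robot, and variables do not carry over. Pictures are saved under pics/ and viewed, and the job is handed in when it is done.

Besides the shell and the picture viewer there is one more tool, called after "Request:" as a command line: name --argument value ..., lists and objects as JSON in quotes. play_rows: Moves the arm, as the interface text tells. Its arguments: {"type":"object","properties":{"moves":{"type":"string"},"force":{"type":"number"}},"required":["moves"]}

```bash
ls; mkdir -p pics; python3 - <<'E'
from workcell import r
import cv2,numpy as np
for n in("scene","top"):
    c=r.capture(n); cv2.imwrite(f"pics/{n}0.png",c["image"][:,:,::-1]); print(n,c["camera_matrix"].tolist(),np.round(c["view"],4).tolist(),c["depth"].min(),c["depth"].max())
print(r.sense())
E
```

```text
pics
scene [[443.7473986470187, 0.0, 286.03633950741823], [0.0, 443.7473986470187, 203.17183941326175], [0.0, 0.0, 1.0]] [[-0.4286, 0.9034, -0.01, 0.2761], [0.7442, 0.3468, -0.5709, -0.3128], [-0.5123, -0.2521, -0.821, 1.4621], [0.0, 0.0, 0.0, 1.0]] 0.0 2.8515007
top [[453.43890810179397, 0.0, 278.03618890774607], [0.0, 453.43890810179397, 213.76083358234837], [0.0, 0.0, 1.0]] [[-0.0016, -1.0, -0.0041, -0.0727], [-0.9954, 0.002, -0.0958, 0.5397], [0.0958, 0.0039, -0.9954, 1.3123], [0.0, 0.0, 0.0, 1.0]] 0.0 2.2439408
{'clock': 0.1, 'q': array([ 1.06030071e+00,  3.08950284e-01,  1.63502596e+00,  5.95416651e-06,
        1.19972157e+00, -6.97142741e-02]), 'joint_velocities': array([-0.00066362, -0.00165309, -0.00330115,  0.00305082,  0.00062607,
       -0.00135258]), 'tau': array([-6.91772930e-04, -4.16404867e+01, -2.77646542e+01, -4.57298233e-05,
        3.99802026e-03, -5.89364546e-06]), 'eef_pos': array([0.26632458, 0.56460317, 0.23015764]), 'tcp_rot': array([ 2.65250048,  1.68154157, -0.00291261]), 'ft_force': array([-0.23448795, -0.02599093, -1.29266698]), 'torque': array([-0.00169043, -0.01769502, -0.00409269]), 'width': 1.0005901192385058}
```

View pics/top0.png

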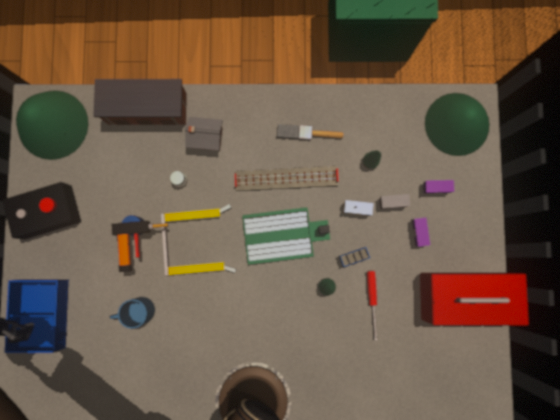

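View pics/scene0.png

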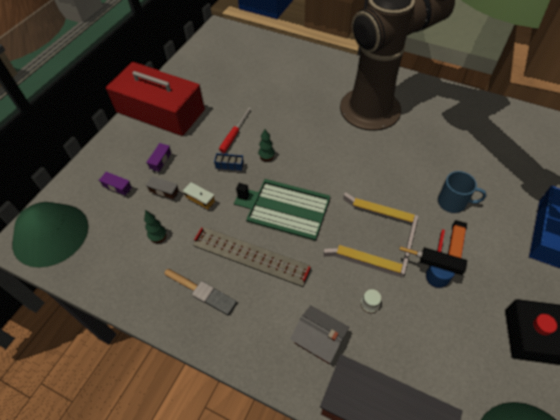

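The top view shows yellow (359,208), brown (395,202) and blue (353,258) wagons; purple ones at (439,187) and (421,233) are decoys. The tray is at (278,236) with its post at (322,231), the siding at (287,178) and the station at (195,240).

```bash
cat > h.py <<'E'
from workcell import r
import cv2,numpy as np
from scipy.spatial.transform import Rotation as R
def cap(n): return r.capture(n)
def ray(c,uv,z):
    """pixels -> world points on plane z"""
    uv=np.atleast_2d(uv).astype(float);K=c["camera_matrix"];V=np.array(c["view"])
    d=np.c_[uv,np.ones(len(uv))]@np.linalg.inv(K).T@V[:3,:3]
    o=-V[:3,:3].T@V[:3,3]
    return o+d*((z-o[2])/d[:,2])[:,None]
def proj(c,P):
    P=np.atleast_2d(P);V=np.array(c["view"]);q=(P@V[:3,:3].T+V[:3,3])@c["camera_matrix"].T
    return q[:,:2]/q[:,2:]
def cloud(c):
    h,w=c["depth"].shape;u,v=np.meshgrid(np.arange(w),np.arange(h));d=c["depth"];V=np.array(c["view"])
    X=np.stack([u*d,v*d,d],-1)@np.linalg.inv(c["camera_matrix"]).T
    return (X-V[:3,3])@V[:3,:3]
def save(c,name,box=None,s=1,g=2.0):
    im=c["image"][:,:,::-1]
    if box: a,b,x,y=box; im=im[b:y,a:x]
    im=cv2.convertScaleAbs(cv2.resize(im,None,fx=s,fy=s,interpolation=cv2.INTER_CUBIC),alpha=g)
    cv2.imwrite("pics/"+name+".png",im)
def rect(P):
    """min area rect of xy points: centre, long-axis angle deg, (short,long)"""
    (x,y),(w,h),a=cv2.minAreaRect((np.asarray(P)[:,:2]*1000).astype(np.float32))
    if w>h: L,S,ang=w,h,a
    else: L,S,ang=h,w,a+90
    return np.round([x,y],1),round((ang+90)%180-90,1),np.round([S,L],1)
E
python3 - <<'E'
from h import *
c=cap("top"); save(c,"t1",(220,120,480,320),3); save(c,"t2",(90,180,260,340),4)
X=cloud(c); Z=X[...,2]
np.set_printoptions(suppress=True,precision=4)
m=((Z>0.008)&(Z<0.2)&(X[...,0]>0.2)&(c["depth"]>0)).astype(np.uint8)
n,l,st,ce=cv2.connectedComponentsWithStats(m)
for i in range(1,n):
    if st[i,4]>60:
        P=X[l==i]; print(np.round(ce[i]),st[i,4],rect(P),np.round(np.percentile(P[:,2],[5,50,95]),4))
bench=X[(abs(Z)<.02)&(X[...,0]>.3)&(X[...,0]<.8)&(abs(X[...,1])<.5)];print(np.median(bench[:,2]))
E
```

```text
[154. 108.] 5125 (array([839.6, 274.4]), 83.3, array([186.9, 374.3])) [0.0305 0.0971 0.1027]
[ 51. 123.] 3699 (array([814.6, 604.7]), -21.1, array([186.9, 210.1])) [0.0142 0.0687 0.1219]
[458. 123.] 2954 (array([ 814.6, -616.7]), 27.3, array([180.9, 189.9])) [0.013  0.0616 0.0997]
[305. 132.] 662 (array([ 789.2, -171.7]), 87.1, array([ 44.1, 197.9])) [0.012  0.0173 0.0224]
[372. 159.] 267 (array([ 697.2, -350. ]), 57.3, array([38.3, 50.2])) [0.0223 0.0646 0.1133]
[286. 178.] 1859 (array([651.2, -98.9]), -87.1, array([ 62.8, 309.3])) [0.0086 0.0122 0.0172]
[179. 179.] 211 (array([644.3, 219.4]), -87.3, array([40.4, 40.4])) [0.0157 0.0474 0.0533]
[438. 186.] 404 (array([ 619.5, -546.1]), -89.6, array([34.9, 85.5])) [0.0219 0.0452 0.0499]
[ 41. 210.] 3107 (array([550.1, 616.4]), -73.0, array([121.7, 182.6])) [0.0254 0.0688 0.0832]
[395. 201.] 385 (array([ 576.1, -415.7]), -86.0, array([35.5, 82.9])) [0.024  0.0457 0.0504]
[358. 207.] 380 (array([ 557.1, -307.6]), 83.4, array([35.6, 82.2])) [0.0253 0.046  0.0511]
[161. 240.] 2472 (array([455.3, 224.8]), -84.6, array([198.4, 334. ])) [0.0
[... 270 characters left out ...]
) [0.0091 0.054  0.0586]
[279. 235.] 221 (array([476.7, -71. ]), -81.8, array([ 35.7, 136.1])) [0.0081 0.0097 0.0135]
[354. 256.] 362 (array([ 414. , -294.6]), -71.4, array([34.6, 83.1])) [0.0287 0.0372 0.0482]
[372. 292.] 348 (array([ 287.1, -350.6]), 3.4, array([ 25.3, 173.7])) [0.012  0.022  0.0284]
[474. 298.] 5568 (array([ 299.7, -620.3]), -90.0, array([138.4, 262.9])) [0.0464 0.1097 0.1162]
[ 38. 302.] 1462 (array([275.4, 617.9]), -0.1, array([145.6, 149.8])) [0.0113 0.0477 0.0707]
[327. 286.] 245 (array([ 328.7, -217.1]), -89.5, array([45.9, 50.6])) [0.0242 0.0653 0.1112]
[134. 312.] 658 (array([263.1, 337.8]), 66.4, array([ 80. , 100.9])) [0.0133 0.0623 0.0912]
0.00014431253654841617
```

View pics/t1.png

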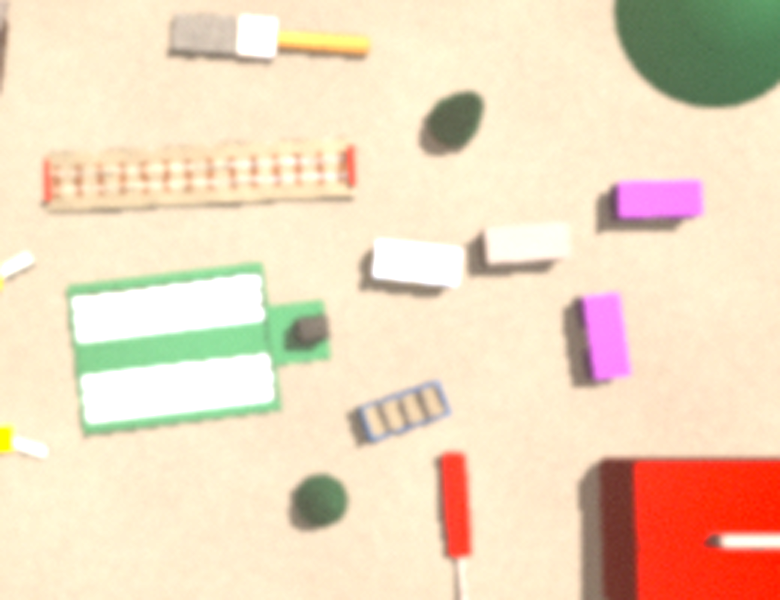

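View pics/t2.png

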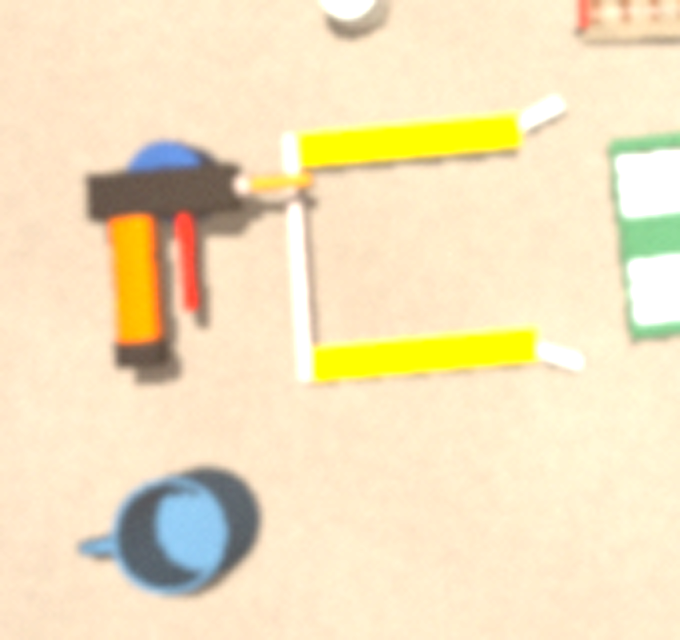

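```bash
cat >> h.py <<'E'
def comps(X,m,amin=40):
    n,l,st,ce=cv2.connectedComponentsWithStats(m.astype(np.uint8))
    return [(np.round(ce[i]),st[i,4],X[l==i]) for i in range(1,n) if st[i,4]>amin]
E
python3 - <<'E'
from h import *
c=cap("top");X=cloud(c);Z=X[...,2];ok=(c["depth"]>0)
I=c["image"].astype(int);hsv=cv2.cvtColor(c["image"],cv2.COLOR_RGB2HSV)
reg=ok&(X[...,0]>.35)&(X[...,0]<.7)
print("wagon tops")
for ce,a,P in comps(X,reg&(Z>.038)&(Z<.055)&(X[...,1]<-.25)): print(ce,a,rect(P),np.median(P[:,2]))
blue=comps(X,reg&(Z>.028)&(Z<.06)&(X[...,1]<-.25)&(X[...,0]<.46)&(X[...,1]>-.36))
for ce,a,P in blue: print("blue",ce,a,rect(P))
print("green")
g=(hsv[...,0]>55)&(hsv[...,0]<90)&(hsv[...,1]>90)&reg&(Z>.009)&(Z<.022)&(X[...,1]<.05)&(X[...,1]>-.25)
for ce,a,P in comps(X,g): print(ce,a,rect(P))
tr=reg&(Z>.011)&(Z<.022)&(X[...,1]<.06)&(X[...,1]>-.19)&(X[...,0]<.57)
for ce,a,P in comps(X,tr): print("tray",ce,a,rect(P))
for ce,a,P in comps(X,reg&(Z>.048)&(Z<.062)&(X[...,1]>-.24)&(X[...,1]<-.15),20): print("post",ce,a,rect(P),P.mean(0))
print("lips")
y=(hsv[...,0]>22)&(hsv[...,0]<36)&(hsv[...,1]>150)&reg
for ce,a,P in comps(X,y): print(ce,a,rect(P),np.median(P[:,2]))
o=(hsv[...,0]>5)&(hsv[...,0]<20)&(hsv[...,1]>150)&reg&(X[...,1]>.2)
for ce,a,P in comps(X,o): print("orange",ce,a,rect(P),np.median(P[:,2]))
for ce,a,P in comps(X,((hsv[...,0]<5)|(hsv[...,0]>174))&(hsv[...,1]>150)&ok&(X[...,0]>.3),10): print("red",ce,a,rect(P),np.median(P[:,2]),P.mean(0))
for ce,a,P in comps(X,ok&(Z>.009)&(Z<.02)&(X[...,0]>.6)&(X[...,0]<.7)&(X[...,1]<.1)&(X[...,1]>-.28)): print("siding",ce,a,rect(P),np.median(P[:,2]))
E
```

```text
wagon tops
[440. 186.] 342 (array([ 619.8, -546.9]), -89.6, array([34.3, 82.2])) 0.04615403126928898
[396. 200.] 340 (array([ 576.2, -416.7]), -84.6, array([35.5, 82.3])) 0.046336570892918476
[359. 207.] 342 (array([ 556.9, -309.1]), 83.9, array([35. , 81.7])) 0.046422640759090306
[422. 231.] 358 (array([ 486.1, -490.7]), 5.1, array([36.5, 80.9])) 0.04631178020910347
[360. 255.] 100 (array([ 418.6, -307.4]), -70.9, array([33.7, 56.7])) 0.044450625791678716
[346. 259.] 47 (array([ 405.8, -270.1]), 18.2, array([26.1, 34.3])) 0.04463515869105018
blue [355. 256.] 345 (array([ 414.7, -295.7]), -70.8, array([34.2, 81.2]))
green
tray [278. 236.] 587 (array([477.4, -73. ]), -83.1, array([148.2, 196. ]))
post [324. 229.] 87 (array([ 492.5, -206. ]), 89.9, array([23.7, 29.2])) [ 0.49328944 -0.20629099  0.05540554]
lips
[192. 215.] 474 (array([538.3, 181.9]), -84.8, array([ 24.2, 162.7])) 0.02379279451751571
[196. 268.] 479 (array([380.1, 166.5]), -84.9, array([ 25.8, 160.1])) 0.024074151114062022
orange [124. 249.] 381 (array([433.4, 376.1]), 4.4, array([61.4, 92.5])) 0.08099156266577878
red [
[... 300 characters left out ...]
rray([36.1, 65.6])) 0.07667177958007747 [0.45028681 0.32806885 0.07030246]
red [480. 285.] 2645 (array([ 335.5, -740.9]), -88.0, array([ 82.5, 504.7])) 0.10962911544612725 [ 0.33544048 -0.63704586  0.08415278]
red [538. 268.] 11 (array([ 372.7, -988.9]), -14.2, array([ 5.3, 15.5])) -0.2636780581518753 [ 0.37107687 -0.98802364 -0.25745089]
red [371. 283.] 204 (array([ 336.7, -346.3]), 2.0, array([22.3, 70.1])) 0.023192881278145915 [ 0.33575687 -0.34516149  0.02217163]
red [541. 283.] 11 (array([ 319.2, -985.6]), -9.4, array([ 9.3, 17.2])) -0.2406915991399969 [ 0.3208746  -0.98651663 -0.2407135 ]
siding [287. 178.] 1631 (array([649.9, -99.3]), -87.1, array([ 60.5, 307.4])) 0.012334419950867722
```

```bash
cat >> h.py <<'E'
def go(*ts):
    """ts: (x,y,z mm, a deg); prints rows from the measured pose"""
    s=r.sense();R0=R.from_rotvec(s["tcp_rot"]);p=s["eef_pos"]
    e=R0.as_matrix()
    print("t",round(s["clock"],1),"pos",np.round(p*1000,1),"a",round(np.degrees(np.arctan2(e[1,0],e[0,0])),1),"tilt",np.round(np.degrees(np.arccos(-e[2,2])),2),"w",round(s["width"]*85,1),"F",np.round(s["ft_force"],1))
    for x,y,z,a in ts:
        a=np.radians(a);ca,sa=np.cos(a),np.sin(a)
        R1=R.from_matrix(np.array([[ca,sa,0],[sa,-ca,0],[0,0,-1]]))
        print((x,y,z),np.round(R0.inv().apply(np.array([x,y,z])/1000-p)/.04,3),np.round((R0.inv()*R1).as_rotvec(),3))
E
python3 - <<'E'
from h import *
go((557,-309,130,-6.1))
E
```

```text
t 0.2 pos [266.4 564.8 230.5] a 64.7 tilt 0.08 w 84.8 F [-0.   0.3 -1.4]
(557, -309, 130) [-16.655  15.89    2.535] [1.000e-03 1.000e-03 1.236e+00]
```

Request:
play_rows --moves "-16.6 15.9 0.5 0 0 1.236 -1;-16.6 15.9 0.5 0 0 1.236 -1;-16.6 15.9 0.5 0 0 1.236 -1;-16.6 15.9 0.5 0 0 1.236 -1;-16.6 15.9 0.5 0 0 1.236 -1"

```text
clock: 0.7
eef_pos: [0.3461, 0.3263, 0.2257]
tcp_rot: [3.086, 0.585, -0.0]
ft_force: [1.5, 0.3, -1.0]
width: 0.995
```

```bash
python3 - <<'E'
from h import *
go((557,-309,130,-6.1))
E
```

```text
t 0.7 pos [346.1 326.3 225.7] a 21.5 tilt 0.06 w 84.6 F [ 1.5  0.3 -1. ]
(557, -309, 130) [-0.904 16.709  2.41 ] [0.001 0.    0.481]
```

Request:
play_rows --moves "-0.9 16.7 1 0 0 0.481 -1;-0.9 16.7 1 0 0 0.481 -1;-0.9 16.7 1 0 0 0.481 -1;-0.9 16.7 1 0 0 0.481 -1;-0.9 16.7 1 0 0 0.481 -1"

```text
clock: 1.2
eef_pos: [0.4247, 0.0894, 0.2113]
tcp_rot: [3.136, -0.168, 0.002]
ft_force: [0.9, -0.4, 0.0]
width: 0.996
```

```bash
python3 - <<'E'
from h import *
go((557,-309,130,-6.1))
E
```

```text
t 1.2 pos [424.7  89.4 211.3] a -6.1 tilt 0.07 w 84.7 F [ 0.9 -0.4  0. ]
(557, -309, 130) [4.349 9.549 2.044] [ 0.001 -0.001 -0.   ]
```

Request:
play_rows --moves "4.35 9.55 1.5 0 0 0 -1;4.35 9.55 1.5 0 0 0 -1;4.35 9.55 1.5 0 0 0 -1;4.35 9.55 1.5 0 0 0 -1;4.35 9.55 1.5 0 0 0 -1"

```text
clock: 1.7
eef_pos: [0.5025, -0.1458, 0.176]
tcp_rot: [3.136, -0.169, 0.002]
ft_force: [0.2, 0.8, -0.4]
width: 0.998
```

Request:
play_rows --moves "2 4.5 0.5 0 0 0 -1;2 4.5 0.5 0 0 0 -1;2 4.5 0.5 0 0 0 -1;2 4.5 0.5 0 0 0 -1;2 4.5 0.5 0 0 0 -1"

```text
clock: 2.2
eef_pos: [0.5635, -0.3395, 0.1548]
tcp_rot: [3.133, -0.176, 0.004]
ft_force: [-0.1, 1.0, 0.1]
width: 1.004
```

```bash
python3 - <<'E'
from h import *
c=cap("top");X=cloud(c);Z=X[...,2]
go((557,-309,18,-6.1))
save(c,"t3",(300,140,480,320),3)
E
```

```text
t 2.2 pos [ 562.5 -336.2  154.8] a -6.4 tilt 0.03 w 85.0 F [-0.   0.8  0.5]
(557, -309, 18) [-0.215 -0.662  3.42 ] [ 0.    -0.    -0.005]
```

Request:
play_rows --moves "-0.2 -0.65 0.8 0 0 0 -1;-0.2 -0.65 1.6 0 0 0 -1;-0.2 -0.65 2.4 0 0 0 -1;-0.2 -0.65 3.1 0 0 0 -1;-0.2 -0.65 3.42 0 0 0 -1"

```text
clock: 2.75
eef_pos: [0.5551, -0.3067, 0.0151]
tcp_rot: [-3.134, 0.173, 0.007]
ft_force: [-0.4, -0.5, 0.4]
width: 1.0
```

Request:
play_rows --moves "0 0 0 0 0 0 0.3;0 0 0 0 0 0 0.3;0 0 0 0 0 0 0.5;0 0 0 0 0 0 0.7;0 0 0 0 0 0 0.7" --force 50

```text
clock: 3.25
eef_pos: [0.5569, -0.3078, 0.0174]
tcp_rot: [-3.136, 0.173, 0.001]
ft_force: [0.1, -0.2, 4.7]
width: 0.391
```

```bash
python3 - <<'E'
from h import *
go((511.6,-22.5,150,6.9))
E
```

```text
t 3.2 pos [ 556.9 -307.8   17.4] a -6.3 tilt 0.07 w 33.2 F [ 0.1 -0.2  4.7]
(511.6, -22.5, 150) [-1.913 -6.967 -3.309] [-0.001  0.001 -0.231]
```

Request:
play_rows --moves "0 0 -1 0 0 0 0.7;0 0 -2.2 0 0 0 0.7;-0.5 -2 -2.4 0 0 -0.08 0.7;-0.9 -3.2 -2.4 0 0 -0.15 0.7;-1.2 -4.4 -2.4 0 0 -0.23 0.7"

```text
clock: 3.75
eef_pos: [0.5333, -0.1591, 0.1141]
tcp_rot: [-3.135, -0.19, -0.001]
ft_force: [1.0, 0.9, -0.5]
width: 0.39
```

```bash
python3 - <<'E'
from h import *
go((511.6,-22.5,110,6.9),(511.6,-22.5,22,6.9))
E
```

```text
t 3.8 pos [ 533.3 -159.1  114.1] a 6.9 tilt 0.06 w 33.2 F [ 1.   0.9 -0.5]
(511.6, -22.5, 110) [-0.127 -3.455  0.104] [-0.    -0.001  0.001]
(511.6, -22.5, 22) [-0.129 -3.454  2.304] [-0.    -0.001  0.001]
```

Request:
play_rows --moves "-0.13 -1.2 0 0 0 0 0.7;-0.13 -2.4 0 0 0 0 0.7;-0.13 -3.45 0.1 0 0 0 0.7;-0.13 -3.45 0.2 0 0 0 0.7;-0.13 -3.45 0.3 0 0 0 0.7"

```text
clock: 4.25
eef_pos: [0.5113, -0.0219, 0.1022]
tcp_rot: [3.136, 0.194, 0.002]
ft_force: [-0.2, -0.6, -0.4]
width: 0.389
```

```bash
python3 - <<'E'
from h import *
go((511.6,-22.5,22,6.9))
c=cap("scene"); save(c,"s1",(140,120,420,320),2.8)
E
```

```text
t 4.2 pos [511.3 -21.9 102.2] a 7.1 tilt 0.07 w 33.1 F [-0.2 -0.6 -0.4]
(511.6, -22.5, 22) [0.003 0.016 2.006] [ 0.    -0.001  0.003]
```

View pics/s1.png

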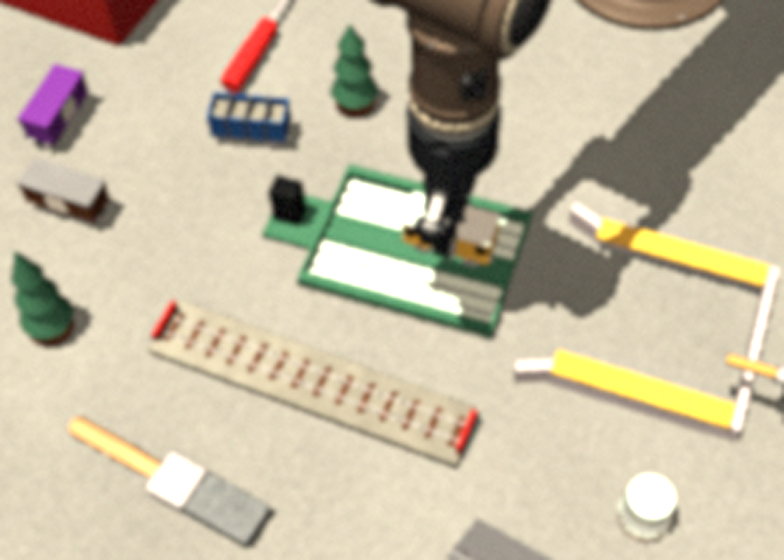

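The yellow wagon hangs level above the +x lane of the tray. Lowering it.

Request:
play_rows --moves "0 0 0.7 0 0 0 0.7;0 0 1.4 0 0 0 0.7;0 0 1.8 0 0 0 0.7;0 0 2 0 0 0 0.7;0 0 2.01 0 0 0 0.7"

```text
clock: 4.8
eef_pos: [0.5117, -0.0244, 0.0215]
tcp_rot: [3.136, 0.188, -0.0]
ft_force: [0.2, 0.2, -2.0]
width: 0.39
```

Request:
play_rows --moves "0 0 0 0 0 0 0;0 0 0 0 0 0 -0.3;0 0 0 0 0 0 -0.3;0 0 -0.5 0 0 0 -0.3;0 0 -1.5 0 0 0 -0.3"

```text
clock: 5.3
eef_pos: [0.5084, -0.0241, 0.0792]
tcp_rot: [-3.135, -0.188, 0.012]
ft_force: [1.0, -1.1, 0.6]
width: 0.649
```

```bash
python3 - <<'E'
from h import *
go((576.2,-416.7,110,5.4),(576.2,-416.7,17,5.4))
E
```

```text
t 5.3 pos [508.4 -24.1  79.2] a 6.9 tilt 0.45 w 55.2 F [ 1.  -1.1  0.6]
(576.2, -416.7, 110) [ 0.505  9.947 -0.791] [-0.002  0.008  0.026]
(576.2, -416.7, 17) [0.522 9.951 1.534] [-0.002  0.008  0.026]
```

Request:
play_rows --moves "0.5 9.95 -0.8 0 0 0.026 -0.3;0.5 9.95 -0.8 0 0 0.026 -1;0.5 9.95 -0.8 0 0 0.026 -1;0.5 9.95 -0.8 0 0 0.026 -1;0.5 9.95 -0.8 0 0 0.026 -1"

```text
clock: 5.8
eef_pos: [0.5522, -0.2724, 0.1002]
tcp_rot: [-3.137, -0.147, 0.011]
ft_force: [1.0, 1.0, 0.3]
width: 1.002
```

Request:
play_rows --moves "0.2 3.7 -0.2 0 0 0 -1;0.2 3.7 -0.2 0 0 0 -1;0.2 3.7 -0.2 0 0 0 -1;0.2 3.7 -0.2 0 0 0 -1;0.2 3.7 -0.2 0 0 0 -1"

```text
clock: 6.3
eef_pos: [0.5737, -0.4204, 0.1077]
tcp_rot: [-3.137, -0.143, 0.011]
ft_force: [-0.5, 0.8, -0.5]
width: 1.001
```

```bash
cat >> h.py <<'E'
def tops(lo=.03,hi=.065,ymin=-.5,ymax=.1,xmin=.35,xmax=.75):
    c=cap("top");X=cloud(c);Z=X[...,2]
    for ce,a,P in comps(X,(c["depth"]>0)&(Z>lo)&(Z<hi)&(X[...,0]>xmin)&(X[...,0]<xmax)&(X[...,1]>ymin)&(X[...,1]<ymax),25): print(ce,a,*rect(P),round(np.median(P[:,2])*1000,1))
    return c,X
E
python3 - <<'E'
from h import *
tops()
go((576.2,-416.7,17,5.4))
E
```

```text
[370. 161.] 96 [ 696.6 -346.1] 44.2 [33.2 44.1] 40.5
[388. 200.] 169 [ 574.8 -401.3] -86.2 [34.6 51.5] 46.2
[261. 223.] 344 [511.2 -25.8] -83.7 [35.  80.9] 50.2
[324. 229.] 93 [ 492.5 -206.1] -90.0 [23.2 29.1] 55.2
[354. 256.] 311 [ 414.1 -295. ] -71.2 [34.4 80.1] 37.8
t 6.3 pos [ 573.5 -418.7  107.3] a 5.3 tilt 0.48 w 85.1 F [ 0.5  0.3 -0.2]
(576.2, -416.7, 17) [ 0.09  -0.036  2.257] [-0.003  0.008 -0.001]
```

Request:
play_rows --moves "0.09 0 0.7 -0.003 0.008 0 -1;0.09 0 1.5 -0.003 0.008 0 -1;0.09 0 2 -0.003 0.008 0 -1;0.09 0 2.25 -0.003 0.008 0 -1;0.09 0 2.26 -0.003 0.008 0 -1"

```text
clock: 6.85
eef_pos: [0.5753, -0.4162, 0.0148]
tcp_rot: [-3.136, -0.147, 0.004]
ft_force: [0.2, 1.1, -0.5]
width: 0.997
```

Request:
play_rows --moves "0 0 0 0 0 0 0.3;0 0 0 0 0 0 0.3;0 0 0 0 0 0 0.5;0 0 0 0 0 0 0.7;0 0 0 0 0 0 0.7"

```text
clock: 7.35
eef_pos: [0.5764, -0.4172, 0.0165]
tcp_rot: [-3.138, -0.147, 0.001]
ft_force: [0.3, 0.6, 4.0]
width: 0.394
```

```bash
python3 - <<'E'
from h import *
go((522.6,-115,110,6.9))
E
```

```text
t 7.3 pos [ 576.4 -417.2   16.5] a 5.4 tilt 0.03 w 33.5 F [0.3 0.6 4. ]
(522.6, -115, 110) [-0.632 -7.648 -2.333] [-0.     0.    -0.027]
```

Request:
play_rows --moves "0 0 -1 0 0 0 0.7;0 0 -2.2 0 0 0 0.7;-0.1 -1.2 -2.4 0 0 0 0.7;-0.2 -2.4 -2.4 0 0 -0.027 0.7;-0.3 -3.6 -2.4 0 0 -0.027 0.7"

```text
clock: 7.85
eef_pos: [0.5505, -0.2739, 0.1133]
tcp_rot: [-3.136, -0.188, -0.001]
ft_force: [1.1, 0.9, -1.2]
width: 0.387
```

Request:
play_rows --moves "-0.1 -1 0 0 0 0 0.7;-0.2 -2 0 0 0 0 0.7;-0.3 -3 0 0 0 0 0.7;-0.33 -3.6 0 0 0 0 0.7;-0.33 -3.6 0 0 0 0 0.7"

```text
clock: 8.35
eef_pos: [0.5181, -0.1293, 0.1126]
tcp_rot: [-3.134, -0.193, 0.004]
ft_force: [-0.0, -0.8, -1.0]
width: 0.389
```

```bash
python3 - <<'E'
from h import *
go((522.9,-115,21,6.9))
E
```

```text
t 8.3 pos [ 518.1 -129.3  112.6] a 7.1 tilt 0.18 w 33.0 F [-0.  -0.8 -1. ]
(522.9, -115, 21) [ 0.167 -0.334  2.289] [-0.002  0.002  0.003]
```

Request:
play_rows --moves "0.16 -0.33 0 0 0 0 0.7;0.16 -0.33 0.9 0 0 0 0.7;0.16 -0.33 1.8 0 0 0 0.7;0.16 -0.33 2.2 0 0 0 0.7;0.16 -0.33 2.28 0 0 0 0.7"

```text
clock: 8.85
eef_pos: [0.5207, -0.1153, 0.0201]
tcp_rot: [-3.132, -0.192, 0.013]
ft_force: [-8.5, 2.7, 18.5]
width: 0.39
```

Request:
play_rows --moves "0 0 0 0 0 0 0;0 0 0 0 0 0 -0.3;0 0 0 0 0 0 -0.3;0 0 -0.5 0 0 0 -0.3;0 0 -1.5 0 0 0 -0.3"

```text
clock: 9.35
eef_pos: [0.5182, -0.1149, 0.078]
tcp_rot: [-3.129, -0.191, 0.024]
ft_force: [0.5, -0.9, -0.1]
width: 0.649
```

```bash
python3 - <<'E'
from h import *
go((414.5,-295.3,110,19.0),(414.5,-295.3,17,19.0))
E
```

```text
t 9.3 pos [ 518.2 -114.9   78. ] a 7.0 tilt 0.94 w 55.2 F [ 0.5 -0.9 -0.1]
(414.5, -295.3, 110) [-3.134  4.154 -0.786] [-0.009  0.014 -0.209]
(414.5, -295.3, 17) [-3.1    4.172  1.539] [-0.009  0.014 -0.209]
```

Request:
play_rows --moves "-3.1 4.15 -0.8 -0.009 0.014 -0.209 -1;-3.1 4.15 -0.8 -0.009 0.014 -0.209 -1;-3.1 4.15 -0.8 -0.009 0.014 -0.209 -1;-3.1 4.15 -0.8 -0.009 0.014 -0.209 -1;-3.1 4.15 -0.8 -0.009 0.014 -0.209 -1"

```text
clock: 9.85
eef_pos: [0.4148, -0.2993, 0.1123]
tcp_rot: [3.096, 0.511, 0.003]
ft_force: [0.1, -0.0, 0.6]
width: 1.0
```

```bash
python3 - <<'E'
from h import *
c,X=tops()
go((414.5,-295.3,17,19.0))
Z=X[...,2]
for ce,a,P in comps(X,(c["depth"]>0)&(Z>.011)&(Z<.022)&(X[...,1]<.06)&(X[...,1]>-.19)&(X[...,0]<.57)&(X[...,0]>.35)): print("tray",ce,a,rect(P))
save(c,"t4",(220,120,480,320),3)
E
```

```text
[371. 161.] 94 [ 695.5 -348.5] 46.7 [30.5 44.1] 43.8
[292. 220.] 346 [ 519.9 -115.2] -83.0 [35.5 80.6] 50.3
[261. 223.] 343 [511.3 -25.8] -83.6 [35.1 80.8] 50.1
[420. 231.] 305 [ 486.6 -484.3] 0.6 [30.3 81.3] 46.2
[324. 229.] 92 [ 492.6 -206.1] -89.9 [23.4 29.6] 55.0
[347. 258.] 150 [ 408.9 -279.7] -71.4 [34.3 47. ] 37.4
[424. 275.] 27 [ 360.9 -492.7] -20.2 [ 5.1 18.4] 46.9
t 9.9 pos [ 414.8 -299.5  112.2] a 18.7 tilt 0.26 w 84.6 F [-0.9 -1.   1.1]
(414.5, -295.3, 17) [ 0.025 -0.112  2.38 ] [ 0.004 -0.001 -0.005]
tray [278. 235.] 591 (array([477.3, -73. ]), -83.0, array([148.2, 195.8]))
```

View pics/t4.png

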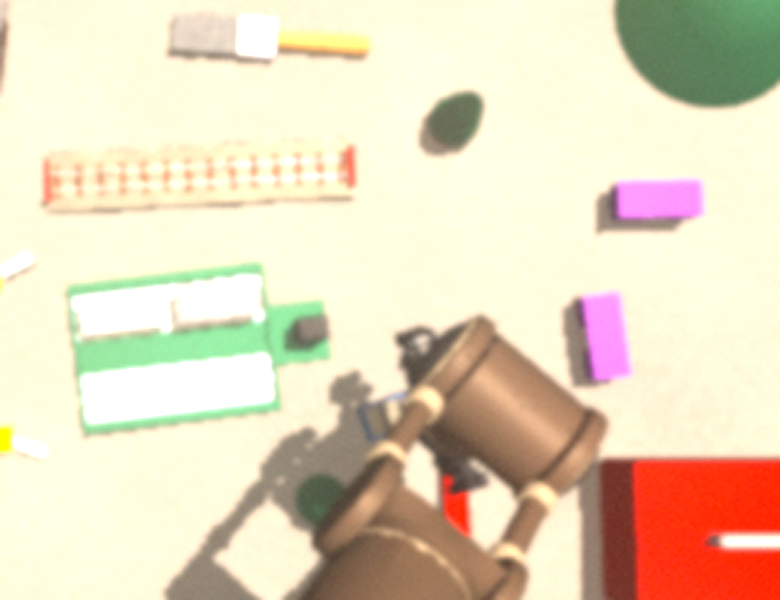

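Both wagons sit in the +x lane (tops at 50 mm). The blue wagon is under the gripper, and the screwdriver lies close, so I'll descend with a narrower opening.

Request:
play_rows --moves "0.02 -0.11 0.2 0.004 0 -0.005 -0.5;0.02 -0.11 0.9 0.004 0 -0.005 -0.5;0.02 -0.11 1.7 0.004 0 -0.005 -0.5;0.02 -0.11 2.2 0.004 0 -0.005 -0.5;0.02 -0.11 2.38 0.004 0 -0.005 -0.5"

```text
clock: 10.4
eef_pos: [0.4129, -0.2919, 0.0139]
tcp_rot: [-3.093, -0.522, 0.004]
ft_force: [0.3, 0.9, -0.7]
width: 0.747
```

Request:
play_rows --moves "0 0 0 0 0 0 0.3;0 0 0 0 0 0 0.3;0 0 0 0 0 0 0.5;0 0 0 0 0 0 0.7;0 0 0 0 0 0 0.7"

```text
clock: 10.9
eef_pos: [0.4134, -0.2923, 0.0146]
tcp_rot: [-3.094, -0.522, 0.003]
ft_force: [-0.4, 0.3, -0.9]
width: 0.392
```

```bash
python3 - <<'E'
from h import *
go((437.7,-77.8,110,6.9))
E
```

```text
t 10.9 pos [ 413.4 -292.3   14.6] a 19.1 tilt 0.25 w 33.3 F [-0.4  0.3 -0.9]
(437.7, -77.8, 110) [ 2.33  -4.876 -2.367] [-0.004  0.002  0.214]
```

Request:
play_rows --moves "0 0 -1 0 0 0 0.7;0 0 -2.2 0 0 0 0.7;0.6 -1.2 -2.4 0 0 0.07 0.7;1.1 -2.3 -2.4 0 0 0.14 0.7;1.6 -3.4 -2.4 0 0 0.214 0.7"

```text
clock: 11.4
eef_pos: [0.4301, -0.1434, 0.1126]
tcp_rot: [-3.134, -0.18, -0.001]
ft_force: [0.5, 0.5, -2.1]
width: 0.388
```

```bash
python3 - <<'E'
from h import *
go((437.7,-77.8,110,6.9))
E
```

```text
t 11.4 pos [ 430.1 -143.4  112.6] a 6.6 tilt 0.15 w 33.0 F [ 0.5  0.5 -2.1]
(437.7, -77.8, 110) [ 0.375 -1.608  0.068] [-0.002 -0.001 -0.006]
```

Request:
play_rows --moves "0.2 -0.8 0 0 0 0 0.7;0.37 -1.6 0 0 0 -0.006 0.7;0.37 -1.6 0 0 0 -0.006 0.7;0.37 -1.6 0.5 0 0 -0.006 0.7;0.37 -1.6 1 0 0 -0.006 0.7"

```text
clock: 11.9
eef_pos: [0.439, -0.0787, 0.0735]
tcp_rot: [-3.135, -0.19, -0.007]
ft_force: [0.1, 0.6, -1.3]
width: 0.389
```

```bash
python3 - <<'E'
from h import *
go((437.7,-77.8,19.5,6.9))
E
```

```text
t 11.9 pos [439.  -78.7  73.5] a 6.9 tilt 0.26 w 33.0 F [ 0.1  0.6 -1.3]
(437.7, -77.8, 19.5) [-0.034 -0.026  1.349] [-0.    -0.004  0.001]
```

Request:
play_rows --moves "-0.03 -0.02 0.5 0 -0.004 0 0.7;-0.03 -0.02 0.9 0 -0.004 0 0.7;-0.03 -0.02 1.2 0 -0.004 0 0.7;-0.03 -0.02 1.35 0 -0.004 0 0.7;-0.03 -0.02 1.35 0 -0.004 0 0.7"

```text
clock: 12.4
eef_pos: [0.4378, -0.0785, 0.0191]
tcp_rot: [-3.135, -0.19, 0.0]
ft_force: [0.6, -0.5, -0.3]
width: 0.389
```

Request:
play_rows --moves "0 0 0 0 0 0 0;0 0 0 0 0 0 -0.3;0 0 0 0 0 0 -0.3;0 0 -0.5 0 0 0 -0.3;0 0 -1.5 0 0 0 -0.3"

```text
clock: 12.9
eef_pos: [0.4349, -0.0776, 0.0776]
tcp_rot: [-3.133, -0.189, 0.011]
ft_force: [1.0, -0.1, 0.3]
width: 0.652
```

```bash
python3 - <<'E'
from h import *
go((493.4,-206.6,110,6.9),(493.4,-206.6,20,6.9))
E
```

```text
t 12.9 pos [434.9 -77.6  77.6] a 6.9 tilt 0.42 w 55.4 F [ 1.  -0.1  0.3]
(493.4, -206.6, 110) [ 1.059  3.374 -0.828] [-0.003  0.007  0.   ]
(493.4, -206.6, 20) [1.073 3.382 1.422] [-0.003  0.007  0.   ]
```

Request:
play_rows --moves "0.3 1 -0.8 0 0.007 0 -0.3;0.6 2 -0.8 0 0.007 0 -0.3;1.06 3.37 -0.8 0 0.007 0 -0.3;1.06 3.37 -0.8 0 0.007 0 -0.3;1.06 3.37 -0.8 0 0.007 0 -0.3"

```text
clock: 13.4
eef_pos: [0.4942, -0.2079, 0.1094]
tcp_rot: [-3.133, -0.186, -0.002]
ft_force: [-0.6, 1.5, -0.4]
width: 0.651
```

```bash
python3 - <<'E'
from h import *
c,X=tops(.028)
go((493.4,-206.6,18,6.9))
Z=X[...,2]
E
```

```text
[370. 161.] 98 [ 695.7 -348.1] 42.3 [29.8 44.2] 42.5
[292. 220.] 346 [ 519.7 -115.2] -83.0 [35.2 80.7] 50.4
[261. 223.] 346 [511.2 -25.8] -83.7 [35.4 80.8] 50.3
[420. 231.] 301 [ 485.9 -487. ] 4.9 [30.5 80.7] 46.0
[282. 248.] 330 [437.5 -84.1] -82.8 [34.2 80.1] 40.9
[424. 275.] 27 [ 361.  -492.2] -18.5 [ 5.8 18.2] 47.7
t 13.4 pos [ 492.9 -206.3  108.8] a 6.9 tilt 0.25 w 54.8 F [-1.  -0.  -0.4]
(493.4, -206.6, 18) [0.012 0.019 2.269] [-0.004  0.    -0.001]
```

Request:
play_rows --moves "0 0 0.7 0 0 0 -0.3;0 0 1.5 0 0 0 -0.3;0 0 2 0 0 0 -0.3;0 0 2.25 0 0 0 -0.3;0 0 2.25 0 0 0 -0.3"

```text
clock: 13.95
eef_pos: [0.4907, -0.2038, 0.0171]
tcp_rot: [-3.129, -0.189, 0.007]
ft_force: [-0.5, 0.1, 0.5]
width: 0.65
```

Request:
play_rows --moves "0 0 0 0 0 0 0.3;0 0 0 0 0 0 0.3;0 0 0 0 0 0 0.7;0 0 0 0 0 0 0.9;0 0 0 0 0 0 0.9" --force 80

```text
clock: 14.45
eef_pos: [0.4925, -0.204, 0.0187]
tcp_rot: [-3.13, -0.187, 0.002]
ft_force: [2.6, 4.3, 6.3]
width: 0.272
```

```bash
python3 - <<'E'
from h import *
go((490.2,-166.9,18.8,5.2))
c,X=tops(.028);Z=X[...,2]
for ce,a,P in comps(X,(c["depth"]>0)&(Z>.011)&(Z<.022)&(X[...,1]<.06)&(X[...,1]>-.19)&(X[...,0]<.57)&(X[...,0]>.35)): print("tray",ce,a,rect(P))
hsv=cv2.cvtColor(c["image"],cv2.COLOR_RGB2HSV)
for ce,a,P in comps(X,(hsv[...,0]>22)&(hsv[...,0]<36)&(hsv[...,1]>150)&(c["depth"]>0)&(X[...,1]>.05)&(Z>.018)&(Z<.03)):
    print(rect(P),P[:,:2].mean(0), np.linalg.lstsq(np.c_[P[:,1],np.ones(len(P))],P[:,0],rcond=None)[0])
E
```

```text
t 14.4 pos [ 492.5 -204.    18.7] a 6.8 tilt 0.36 w 23.1 F [2.6 4.3 6.3]
(490.2, -166.9, 18.8) [ 0.054 -0.927  0.004] [-0.006  0.001  0.029]
[370. 161.] 97 [ 695.3 -347.8] 51.4 [29.9 46.3] 39.7
[293. 220.] 341 [ 518.8 -116.3] -83.8 [35.1 81. ] 50.0
[262. 223.] 348 [511.3 -26.5] -83.5 [35.4 80.9] 50.0
[420. 231.] 303 [ 486.  -486.4] 4.1 [29.7 81.1] 45.4
[281. 248.] 324 [437.1 -84.1] -83.4 [34.1 79.8] 41.2
tray [270. 232.] 463 (array([476.9, -73.2]), -83.7, array([148.1, 195.8]))
(array([538.3, 181.2]), -84.8, array([ 23.5, 161.5])) [0.538305   0.18084743] [-0.0880212   0.55422341]
(array([381.2, 166.4]), -84.9, array([ 23.2, 159.8])) [0.38104528 0.16624429] [-0.08862126  0.39577805]
```

Request:
play_rows --moves "0 -0.2 0 0 0 0.01 0.9;0 -0.45 0 0 0 0.02 0.9;0.02 -0.7 0 0 0 0.03 0.9;0.03 -0.93 0 0 0 0.03 0.9;0.03 -0.93 0 0 0 0.03 0.9"

```text
clock: 15.0
eef_pos: [0.4887, -0.1648, 0.0187]
tcp_rot: [-3.13, -0.14, 0.003]
ft_force: [0.6, 2.5, 0.1]
width: 0.271
```

```bash
cat >> h.py <<'E'
def tray(ym=.2):
    c,X=tops(.028,ymax=ym);Z=X[...,2]
    k=(c["depth"]>0)&(Z>.0115)&(Z<.0185)&(X[...,1]<ym+.05)&(X[...,1]>-.19)&(X[...,0]<.57)&(X[...,0]>.37)
    for ce,a,P in comps(X,k): print("tray",ce,a,*rect(P))
    return c
E
python3 - <<'E'
from h import *
tray()
go((483.2,-92,18.8,5.1))
E
```

```text
[203. 145.] 225 [740.4 146.7] 87.1 [21.7 98.8] 57.6
[370. 161.] 96 [ 697.2 -347. ] 45.5 [31.1 44.2] 38.7
[278. 221.] 310 [517.6 -75.1] -85.5 [35.5 75. ] 49.9
[248. 222.] 347 [512.8  11.9] -85.9 [35.  80.4] 50.1
[420. 231.] 306 [ 486.8 -484.4] -0.0 [31.1 81.2] 45.7
[267. 248.] 328 [436.9 -43.1] -86.0 [34.6 79.7] 41.0
tray [262. 213.] 204 [544.1 -26.5] -81.8 [ 23.  191.6]
tray [254. 259.] 137 [406.9  -5.2] 87.3 [ 23.5 129.6]
t 15.1 pos [ 488.7 -164.9   18.7] a 5.1 tilt 0.52 w 23.0 F [ 0.   4.1 -0.3]
(483.2, -92, 18.8) [ 0.025 -1.827  0.015] [-0.009  0.002  0.   ]
```

Request:
play_rows --moves "0 -0.4 0 0 0 0 0.9;0 -0.8 0 0 0 0 0.9;0.02 -1.2 0 0 0 0 0.9;0.02 -1.6 0 0 0 0 0.9;0.02 -2 0 0 0 0 0.9"

```text
clock: 15.55
eef_pos: [0.4814, -0.0834, 0.019]
tcp_rot: [-3.129, -0.141, 0.006]
ft_force: [-0.8, -1.8, -4.6]
width: 0.269
```

```bash
python3 - <<'E'
from h import *
c=tray();save(c,"t5",(140,180,340,300),4)
go((473.4,18,18.8,5.1),(472.5,29.5,18.8,5.1))
E
```

```text
[204. 145.] 227 [740.4 147.1] 87.0 [21.8 98.6] 58.4
[370. 161.] 104 [ 696.1 -347.1] 44.7 [34.3 42. ] 39.8
[246. 223.] 212 [509.4  17.6] -85.6 [34.9 51.7] 49.7
[420. 231.] 306 [ 486.  -486.7] 3.8 [29.3 81. ] 45.5
[221. 225.] 353 [505.8  92.9] -85.7 [35.  80.5] 50.1
[236. 251.] 254 [429.4  44.5] -85.9 [34.6 64.8] 41.7
tray [238. 215.] 125 [538.   51.7] -85.5 [ 11.4 120.1]
tray [233. 261.] 60 [400.   60.4] -85.4 [10.7 62.2]
t 15.6 pos [480.8 -81.   18.8] a 5.1 tilt 0.71 w 22.8 F [ 0.6  3.5 -2.3]
(473.4, 18, 18.8) [ 0.038 -2.481  0.029] [-0.012  0.004  0.001]
(472.5, 29.5, 18.8) [ 0.041 -2.77   0.033] [-0.012  0.004  0.001]
```

View pics/t5.png

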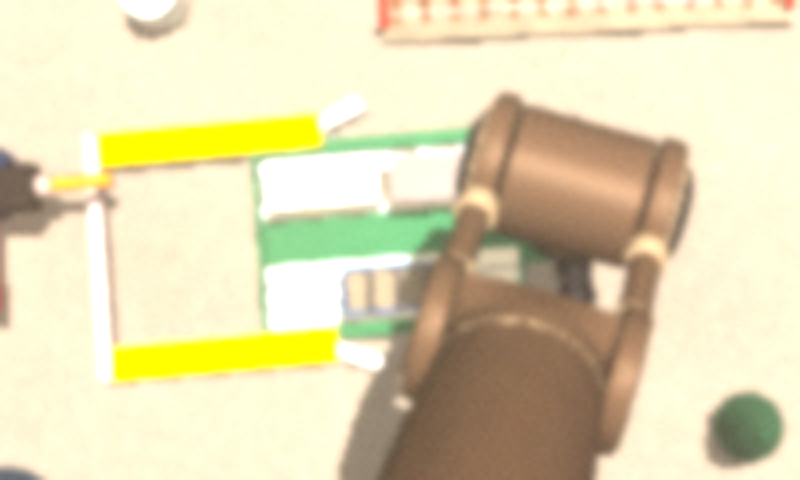

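The tray has entered the frame under both lips (leading edge at pixel ~(262,240) in the crop). I'll continue slowly.

Request:
play_rows --moves "0.01 -0.4 0.02 0 0 0 0.9;0.01 -0.8 0.02 0 0 0 0.9;0.02 -1.2 0.02 0 0 0 0.9;0.02 -1.6 0.02 0 0 0 0.9;0.03 -2 0.02 0 0 0 0.9"

```text
clock: 16.1
eef_pos: [0.4744, -0.0005, 0.0189]
tcp_rot: [-3.127, -0.142, 0.008]
ft_force: [0.3, -3.4, -4.4]
width: 0.273
```

```bash
python3 - <<'E'
from h import *
go((472.5,29.5,18.8,5.1))
E
```

```text
t 16.1 pos [474.4  -0.5  18.9] a 5.2 tilt 0.68 w 23.2 F [ 0.3 -3.4 -4.4]
(472.5, 29.5, 18.8) [ 0.019 -0.75   0.012] [-0.011  0.004  0.001]
```

Request:
play_rows --moves "0.01 -0.25 0 0 0 0 0.9;0.01 -0.5 0 0 0 0 0.9;0.02 -0.65 0 0 0 0 0.9;0.02 -0.75 0 0 0 0 0.9;0.02 -0.77 0 0 0 0 0.9"

```text
clock: 16.6
eef_pos: [0.4736, 0.0279, 0.0197]
tcp_rot: [-3.132, -0.15, 0.005]
ft_force: [2.8, -16.3, -3.2]
width: 0.271
```

```bash
python3 - <<'E'
from h import *
c=cap("top");save(c,"t6",(140,180,340,300),4)
X=cloud(c)
go((472.5,29.5,18.8,5.1))
c=cap("scene");save(c,"s6",(300,160,480,300),4)
E
```

```text
t 16.6 pos [473.6  27.8  19.7] a 5.5 tilt 0.39 w 22.9 F [  2.5 -11.9  -3.6]
(472.5, 29.5, 18.8) [-0.023 -0.044  0.022] [-0.006  0.003  0.006]
```

View pics/t6.png

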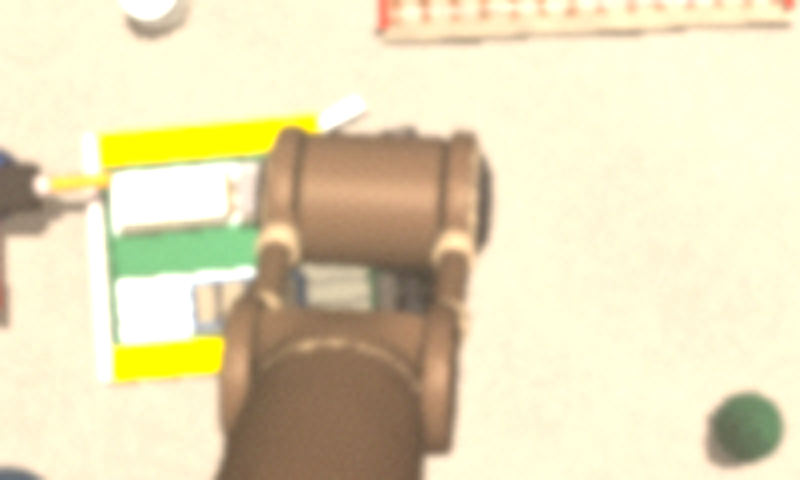

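View pics/s6.png

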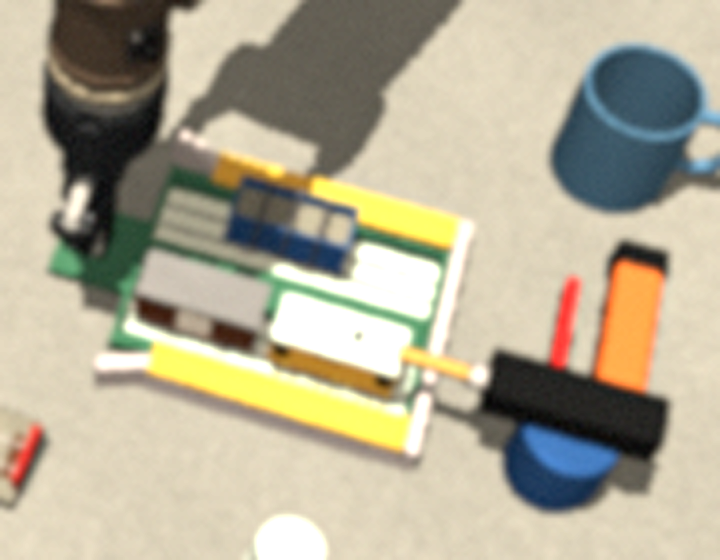

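The tray is against the back stop (16 N felt), with all three wagons upright in it. I'll release the post.

Request:
play_rows --moves "0 0 0 0 0 0 0.2;0 0 0 0 0 0 0;0 0 0 0 0 0 -0.2;0 0 0 0 0 0 -0.2;0 0 -0.6 0 0 0 -0.2"

```text
clock: 17.2
eef_pos: [0.4703, 0.0282, 0.0414]
tcp_rot: [-3.131, -0.149, 0.017]
ft_force: [-0.5, 0.6, 1.1]
width: 0.598
```

Request:
play_rows --moves "0 0 -1.2 0 0 0 -0.2;0 0 -2.4 0 0 0 -0.2;0 0 -3.5 0 0 0 -0.2;0 0 -3.5 0 0 0 -0.2;0 0 -3.5 0 0 0 -0.2"

```text
clock: 17.7
eef_pos: [0.4728, 0.0275, 0.1829]
tcp_rot: [-3.131, -0.149, 0.012]
ft_force: [0.0, -0.1, -0.8]
width: 0.601
```

```bash
python3 - <<'E'
from h import *
go((422.5,354.5,170,95.1),(422.5,354.5,170,-84.9))
E
```

```text
t 17.7 pos [472.8  27.5 182.9] a 5.5 tilt 0.59 w 51.1 F [ 0.  -0.1 -0.8]
(422.5, 354.5, 170) [-0.472 -8.255  0.389] [-0.012 -0.    -1.565]
(422.5, 354.5, 170) [-0.472 -8.255  0.389] [-0.     0.012  1.577]
```

Request:
play_rows --moves "-0.47 -8.25 0.2 0 0 -1.565 -1;-0.47 -8.25 0.2 0 0 -1.565 -1;-0.47 -8.25 0.2 0 0 -1.565 -1;-0.47 -8.25 0.2 0 0 -1.565 -1;-0.47 -8.25 0.2 0 0 -1.565 -1"

```text
clock: 18.2
eef_pos: [0.4323, 0.2755, 0.176]
tcp_rot: [-2.853, -1.293, 0.017]
ft_force: [0.9, -0.3, 1.0]
width: 0.998
```

```bash
python3 - <<'E'
from h import *
go((422.5,354.5,170,95.1))
E
```

```text
t 18.2 pos [432.3 275.5 176. ] a 48.8 tilt 0.81 w 84.8 F [ 0.9 -0.3  1. ]
(422.5, 354.5, 170) [ 1.324 -1.484  0.163] [-0.015  0.    -0.809]
```

```bash
python3 - <<'E'
from h import *
for n in("top","scene"):
    c=cap(n);X=cloud(c);Z=X[...,2];hsv=cv2.cvtColor(c["image"],cv2.COLOR_RGB2HSV)
    o=(hsv[...,0]>3)&(hsv[...,0]<20)&(hsv[...,1]>150)&(X[...,1]>.3)&(X[...,1]<.45)&(X[...,0]>.3)&(X[...,0]<.55)&(Z>.076)
    for ce,a,P in comps(X,o,20): print(n,"grip",ce,a,*rect(P),np.median(P[:,2]))
    rd=((hsv[...,0]<4)|(hsv[...,0]>172))&(hsv[...,1]>130)&(X[...,1]>.28)&(X[...,1]<.4)&(X[...,0]>.3)&(X[...,0]<.55)&(Z>.072)
    for ce,a,P in comps(X,rd,8): print(n,"trig",ce,a,*rect(P),np.median(P[:,2]))
    if n=="scene": save(c,"s7",(300,160,480,300),4)
E
```

```text
scene grip [457. 241.] 400 [437.6 363.1] 4.6 [30.4 99.3] 0.08182642731110824
scene trig [441. 241.] 86 [453.6 329.4] 3.0 [10.5 71.6] 0.0786073113007477
```

View pics/s7.png

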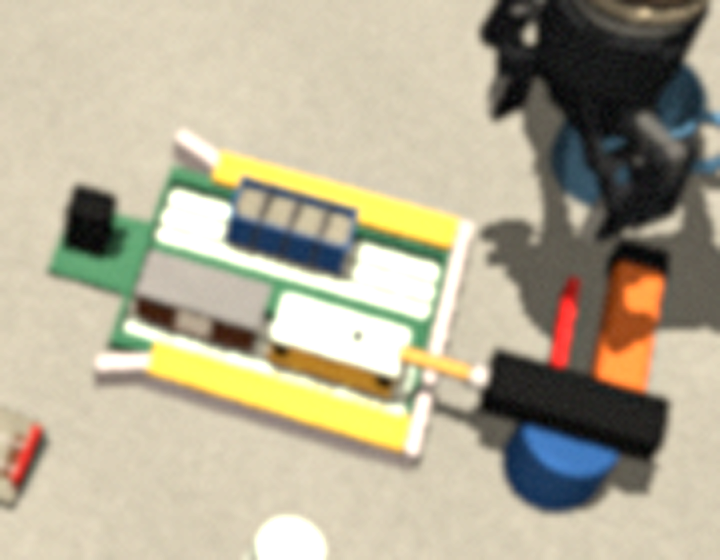

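Request:
play_rows --moves "1.3 -1.48 0.1 -0.015 0 -0.81 -1;1.3 -1.48 0.1 -0.015 0 -0.81 -1;1.3 -1.48 0.1 -0.015 0 -0.81 -1;1.3 -1.48 0.1 -0.015 0 -0.81 -1;1.3 -1.48 0.1 -0.015 0 -0.81 -1"

```text
clock: 18.8
eef_pos: [0.4199, 0.3559, 0.1703]
tcp_rot: [-2.186, -2.252, 0.006]
ft_force: [-0.3, -0.9, -0.0]
width: 1.002
```

```bash
python3 - <<'E'
from h import *
go((423.4,354.8,130,95.1),(423.4,354.8,54,95.1))
E
```

```text
t 18.8 pos [419.9 355.9 170.3] a 91.7 tilt 0.26 w 85.1 F [-0.3 -0.9 -0. ]
(423.4, 354.8, 130) [-0.029  0.092  1.007] [-0.005  0.001 -0.059]
(423.4, 354.8, 54) [-0.028  0.101  2.907] [-0.005  0.001 -0.059]
```

Request:
play_rows --moves "-0.03 0.1 0.5 0 0 -0.059 -1;-0.03 0.1 1 0 0 -0.059 -1;-0.03 0.1 1 0 0 -0.059 -1;-0.03 0.1 1 0 0 -0.059 -1;-0.03 0.1 1 0 0 -0.059 -1"

```text
clock: 19.3
eef_pos: [0.424, 0.3547, 0.1306]
tcp_rot: [-2.12, -2.315, 0.005]
ft_force: [0.0, 0.6, -0.1]
width: 0.995
```

```bash
python3 - <<'E'
from h import *
go((423.4,354.8,54,95.1))
E
```

```text
t 19.3 pos [424.  354.7 130.6] a 95.0 tilt 0.25 w 84.6 F [ 0.   0.6 -0.1]
(423.4, 354.8, 54) [ 0.005 -0.007  1.914] [-0.004  0.    -0.001]
```

Request:
play_rows --moves "0 0 0.4 0 0 0 -1;0 0 0.9 0 0 0 -1;0 0 1.4 0 0 0 -1;0 0 1.8 0 0 0 -1;0 0 1.9 0 0 0 -1"

```text
clock: 19.8
eef_pos: [0.4231, 0.3541, 0.0537]
tcp_rot: [-2.12, -2.315, 0.008]
ft_force: [0.1, 0.7, 0.8]
width: 1.001
```

Request:
play_rows --moves "0 0 0 0 0 0 -0.4;0 0 0 0 0 0 0;0 0 0 0 0 0 0.3;0 0 0 0 0 0 0.5;0 0 0 0 0 0 0.5" --force 40

```text
clock: 20.3
eef_pos: [0.4234, 0.356, 0.0561]
tcp_rot: [-2.12, -2.313, 0.003]
ft_force: [-3.8, 2.8, 5.0]
width: 0.495
```

```bash
python3 - <<'E'
from h import *
go((423.4,354.8,54,95.1))
c=cap("scene");save(c,"s8",(380,160,520,300),4)
E
```

```text
t 20.3 pos [423.4 356.   56.1] a 95.0 tilt 0.29 w 42.1 F [-3.8  2.8  5. ]
(423.4, 354.8, 54) [-0.031 -0.003  0.051] [-0.005 -0.002 -0.002]
```

View pics/s8.png

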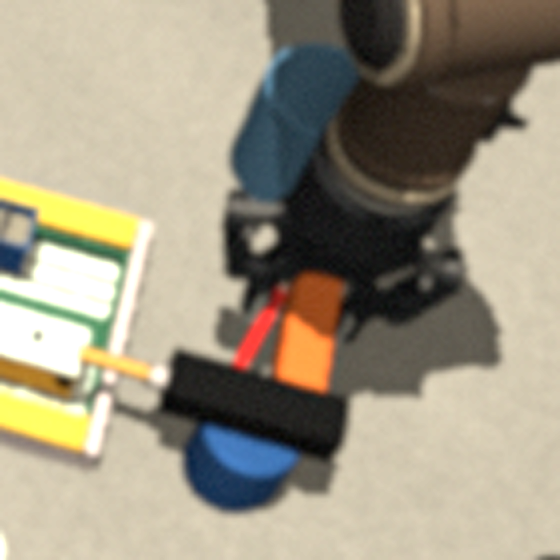

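The trigger (265,325 in the crop) is swung right in against the grip, and the opening of 42 mm matches a full squeeze. Hold it, then release.

Request:
play_rows --moves "0 0 0 0 0 0 0.5;0 0 0 0 0 0 0.5;0 0 0 0 0 0 0.5;0 0 0 0 0 0 0.5;0 0 0 0 0 0 0.5"

```text
clock: 20.85
eef_pos: [0.4234, 0.356, 0.0561]
tcp_rot: [-2.12, -2.312, 0.004]
ft_force: [-0.3, 1.0, -4.0]
width: 0.495
```

Request:
play_rows --moves "0 0 0 0 0 0 0.5;0 0 0 0 0 0 0.5;0 0 0 0 0 0 0.5;0 0 0 0 0 0 0.5;0 0 0 0 0 0 0.5"

```text
clock: 21.35
eef_pos: [0.4234, 0.356, 0.0561]
tcp_rot: [-2.12, -2.312, 0.004]
ft_force: [-0.7, 0.3, -3.4]
width: 0.497
```

Request:
play_rows --moves "0 0 0 0 0 0 -0.3;0 0 0 0 0 0 -1;0 0 0 0 0 0 -1;0 0 0 0 0 0 -1;0 0 0 0 0 0 -1"

```text
clock: 21.85
eef_pos: [0.4241, 0.3568, 0.0569]
tcp_rot: [-2.12, -2.312, 0.0]
ft_force: [0.7, -0.4, 0.1]
width: 0.995
```

Request:
play_rows --moves "0 0 -0.5 0 0 0 -1;0 0 -1.2 0 0 0 -1;0 0 -2 0 0 0 -1;0 0 -3 0 0 0 -1;0 0 -3 0 0 0 -1"

```text
clock: 22.35
eef_pos: [0.4288, 0.3598, 0.184]
tcp_rot: [-2.121, -2.315, -0.021]
ft_force: [1.3, -0.6, 0.6]
width: 1.0
```

```bash
python3 - <<'E'
from h import *
go((472.5,27,182,5.1))
c=cap("top");X=cloud(c);Z=X[...,2]
c=cap("scene");save(c,"s9",(230,130,510,330),2.8)
X=cloud(c);Z=X[...,2];hsv=cv2.cvtColor(c["image"],cv2.COLOR_RGB2HSV)
rd=((hsv[...,0]<4)|(hsv[...,0]>172))&(hsv[...,1]>130)&(X[...,1]>.28)&(X[...,1]<.4)&(X[...,0]>.3)&(X[...,0]<.55)&(Z>.072)
for ce,a,P in comps(X,rd,8): print("trig",ce,a,*rect(P),np.median(P[:,2]))
E
```

```text
t 22.4 pos [428.8 359.8 184. ] a 95.0 tilt 0.79 w 85.0 F [ 1.3 -0.6  0.6]
(472.5, 27, 182) [-8.383  0.364 -0.037] [-1.000e-03 -1.500e-02  1.569e+00]
trig [441. 241.] 84 [453.  328.8] 3.0 [ 9.3 70.6] 0.0786117599994047
```

View pics/s9.png

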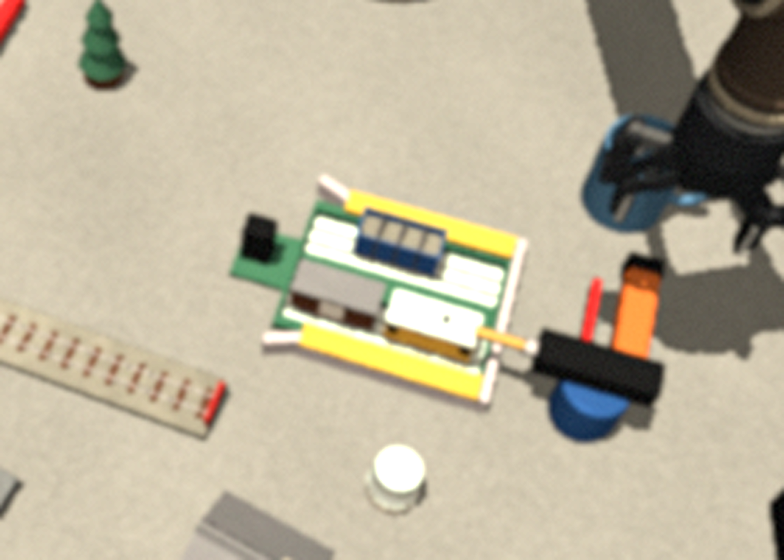

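Trigger is back at rest and the tray is still home with its wagons. Now back to the post.

```bash
python3 - <<'E'
from h import *
tops(.05,.064,ymin=-.05,ymax=.08,xmin=.42,xmax=.53)
tops(.028,.049,ymin=-.05,ymax=.3,xmin=.36,xmax=.56)
E
```

```text
[244. 236.] 87 [472.8  24.1] -87.9 [23.2 29.1] 54.9
[219. 227.] 48 [504.   95.8] 85.1 [30.3 49. ] 47.7
[191. 229.] 56 [490.3 183.7] -66.5 [30.  53.8] 46.2
[202. 254.] 276 [420.8 146.2] -85.0 [34.  80.1] 40.5
```

Request:
play_rows --moves "-8.4 0.36 0 0 -0.015 1.57 -1;-8.4 0.36 0 0 -0.015 1.57 -1;-8.4 0.36 0 0 -0.015 1.57 -1;-8.4 0.36 0 0 -0.015 1.57 -1;-8.4 0.36 0 0 -0.015 1.57 -0.3"

```text
clock: 23.05
eef_pos: [0.4547, 0.1066, 0.1737]
tcp_rot: [2.827, 1.37, -0.017]
ft_force: [1.9, -1.2, 0.1]
width: 0.859
```

```bash
python3 - <<'E'
from h import *
go((472.5,25,130,5.1))
E
```

```text
t 23.1 pos [454.7 106.6 173.7] a 51.7 tilt 0.61 w 73.0 F [ 1.9 -1.2  0.1]
(472.5, 25, 130) [-1.314  1.617  1.098] [-0.     0.011  0.813]
```

Request:
play_rows --moves "-1.3 1.62 0.5 0 0.011 0.813 -0.3;-1.3 1.62 1 0 0.011 0.813 -0.3;-1.3 1.62 1 0 0.011 0.813 -0.3;-1.3 1.62 1 0 0.011 0.813 -0.3;-1.3 1.62 1 0 0.011 0.813 -0.3"

```text
clock: 23.55
eef_pos: [0.471, 0.0248, 0.1315]
tcp_rot: [-3.132, -0.235, 0.009]
ft_force: [-0.4, 0.2, 0.0]
width: 0.649
```

```bash
python3 - <<'E'
from h import *
go((472.7,24.5,130,5.1),(472.7,24.5,19,5.1))
E
```

```text
t 23.6 pos [471.   24.8 131.5] a 8.6 tilt 0.31 w 55.2 F [-0.4  0.2  0. ]
(472.7, 24.5, 130) [0.04  0.014 0.038] [-0.001  0.005  0.061]
(472.7, 24.5, 19) [0.055 0.017 2.813] [-0.001  0.005  0.061]
```

Request:
play_rows --moves "0.05 0.02 0.3 0 0.005 0.061 -0.3;0.05 0.02 1 0 0.005 0.061 -0.3;0.05 0.02 1.8 0 0.005 0.061 -0.3;0.05 0.02 2.5 0 0.005 0.061 -0.3;0.05 0.02 2.8 0 0.005 0.061 -0.3"

```text
clock: 24.05
eef_pos: [0.4683, 0.0245, 0.0155]
tcp_rot: [-3.137, -0.14, 0.014]
ft_force: [-0.3, -0.2, -0.0]
width: 0.65
```

Request:
play_rows --moves "0 0 0 0 0 0 0.3;0 0 0 0 0 0 0.5;0 0 0 0 0 0 0.9;0 0 0 0 0 0 0.9;0 0 0 0 0 0 0.9" --force 80

```text
clock: 24.55
eef_pos: [0.4707, 0.0245, 0.0166]
tcp_rot: [-3.137, -0.138, 0.006]
ft_force: [5.6, 0.0, -7.1]
width: 0.273
```

```bash
python3 - <<'E'
from h import *
go((481.5,-75.5,19,5.1),(492.2,-195.5,19,5.1))
E
```

```text
t 24.6 pos [470.7  24.5  16.6] a 5.0 tilt 0.22 w 23.2 F [ 5.6  0.  -7.1]
(481.5, -75.5, 19) [ 0.048  2.514 -0.063] [-0.002  0.003 -0.001]
(492.2, -195.5, 19) [ 0.051  5.526 -0.068] [-0.002  0.003 -0.001]
```

Request:
play_rows --moves "0.02 0.3 0 0 0 0 0.9;0.04 0.7 0 0 0 0 0.9;0.04 1.1 0 0 0 0 0.9;0.04 1.5 0 0 0 0 0.9;0.04 1.9 0 0 0 0 0.9"

```text
clock: 25.05
eef_pos: [0.4774, -0.0512, 0.0164]
tcp_rot: [-3.136, -0.139, 0.01]
ft_force: [0.7, 2.4, -5.8]
width: 0.274
```

```bash
python3 - <<'E'
from h import *
go((492.2,-170,18,5.1))
E
```

```text
t 25.1 pos [477.4 -51.2  16.4] a 5.1 tilt 0.39 w 23.3 F [ 0.7  2.4 -5.8]
(492.2, -170, 18) [ 0.106  2.991 -0.048] [-0.003  0.006 -0.   ]
```

Request:
play_rows --moves "0.02 0.4 -0.02 0 0 0 0.9;0.03 0.8 -0.02 0 0 0 0.9;0.04 1.2 -0.02 0 0 0 0.9;0.04 1.6 -0.02 0 0 0 0.9;0.05 2 -0.02 0 0 0 0.9"

```text
clock: 25.55
eef_pos: [0.4851, -0.1312, 0.0167]
tcp_rot: [-3.135, -0.141, 0.014]
ft_force: [-0.0, 1.8, -5.7]
width: 0.276
```

Request:
play_rows --moves "0 0.4 0 0 0 0 0.9;0 0.8 0 0 0 0 0.9;0 1.2 0 0 0 0 0.9;0 1.4 0 0 0 0 0.9;0 1.4 0 0 0 0 0.9"

```text
clock: 26.05
eef_pos: [0.4906, -0.189, 0.0168]
tcp_rot: [-3.137, -0.139, 0.013]
ft_force: [-0.4, -0.4, -5.6]
width: 0.27
```

```bash
python3 - <<'E'
from h import *
c=tray();save(c,"t10",(140,160,400,320),3)
go((492.2,-170,18,5.1))
E
```

```text
[203. 145.] 228 [738.5 146.9] 89.3 [22.8 98.4] 58.2
[370. 161.] 106 [ 696.3 -346.9] 42.7 [30.9 46.3] 40.4
[287. 220.] 322 [ 519.5 -101.8] -85.9 [35.  79.8] 50.7
[257. 222.] 349 [514.7 -12.3] -85.8 [34.8 80.8] 50.6
[420. 231.] 306 [ 486.9 -484.2] -0.2 [31.1 81.5] 45.9
[276. 248.] 322 [438.8 -68.9] -85.6 [34.1 79.5] 41.7
[424. 275.] 27 [ 361.1 -492.6] -21.3 [ 5.7 18.4] 46.0
tray [266. 214.] 219 [543.4 -42.1] -66.7 [ 69.2 205.8]
tray [260. 259.] 122 [408.2 -26. ] 89.9 [ 20.5 124.1]
t 26.1 pos [ 490.5 -188.2   16.7] a 5.1 tilt 0.48 w 22.9 F [ 0.5 -1.7 -5.7]
(492.2, -170, 18) [ 0.083 -0.449 -0.031] [-0.002  0.008 -0.   ]
```

View pics/t10.png

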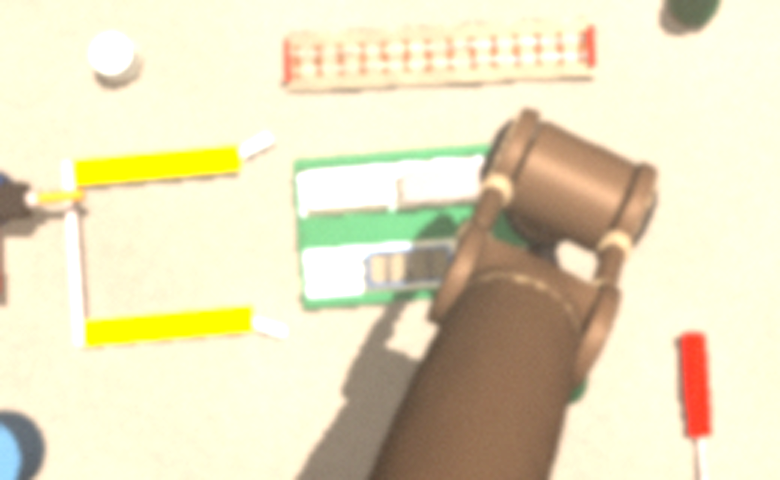

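The tray is out: its leading edge is at about crop pixel x 297, clear of the guides. Releasing it.

Request:
play_rows --moves "0 0 0 0 0 0 0.2;0 0 0 0 0 0 0;0 0 0 0 0 0 -0.2;0 0 0 0 0 0 -0.2;0 0 -0.6 0 0 0 -0.2"

```text
clock: 26.6
eef_pos: [0.4879, -0.1865, 0.0385]
tcp_rot: [-3.133, -0.139, 0.022]
ft_force: [-0.2, -0.1, -0.2]
width: 0.603
```

Request:
play_rows --moves "0 0 -1.2 0 0 0 -0.2;0 0 -2.2 0 0 0 -0.2;0 1 -2.5 0 0 0 -0.2;0 2 -2.5 0 0 0 -0.2;0 2 -2.5 0 0 0 -0.2"

```text
clock: 27.1
eef_pos: [0.4984, -0.2712, 0.1402]
tcp_rot: [-3.138, -0.135, 0.015]
ft_force: [-0.6, 0.3, -0.2]
width: 0.604
```

```bash
python3 - <<'E'
from h import *
c=tray()
X=cloud(c);Z=X[...,2]
m=(c["depth"]>0)&(Z>.0085)&(Z<.0165)&(X[...,0]>.6)&(X[...,0]<.7)&(X[...,1]<.08)&(X[...,1]>-.27)
for ce,a,P in comps(X,m): print("siding",ce,a,*rect(P))
go((514,-12.5,110,5))
E
```

```text
[204. 145.] 220 [739.6 146.8] 88.8 [22.4 98.5] 58.3
[370. 161.] 97 [ 695.5 -346.6] 44.8 [31.6 46.2] 39.6
[288. 220.] 346 [ 519.  -101.7] -85.9 [35.4 80.7] 50.4
[257. 222.] 345 [514.7 -11.4] -85.8 [35.2 80.7] 49.9
[420. 231.] 299 [ 486.2 -485.3] 1.8 [31.2 80.9] 45.9
[318. 230.] 94 [ 489.7 -188.9] -88.1 [23.5 29.1] 55.6
[276. 248.] 327 [438.6 -68.2] -85.8 [33.9 79.8] 41.1
tray [269. 212.] 218 [541.9 -50.2] -83.9 [ 25.7 195.1]
tray [281. 257.] 69 [412.4 -83.4] -85.4 [10.7 67.9]
tray [254. 259.] 89 [405.3  -3.9] 89.9 [14.7 79.9]
siding [286. 178.] 1641 [650.  -99.3] -87.1 [ 60.5 307.8]
t 27.1 pos [ 497.1 -268.6  138.9] a 4.9 tilt 0.75 w 51.3 F [-0.4  0.   0.8]
(514, -12.5, 110) [ 0.983 -6.34   0.741] [-0.005  0.012 -0.001]
```

Request:
play_rows --moves "1 -6.4 0.2 -0.005 0.012 -0.01 -0.4;1 -6.4 0.2 -0.005 0.012 -0.01 -0.4;1 -6.4 0.2 -0.005 0.012 -0.01 -0.4;1 -6.4 0.5 -0.005 0.012 -0.01 -0.4;1 -6.4 0.7 -0.005 0.012 -0.01 -0.4"

```text
clock: 27.65
eef_pos: [0.5136, -0.0166, 0.1147]
tcp_rot: [-3.138, -0.152, -0.002]
ft_force: [1.0, -0.4, -0.5]
width: 0.698
```

```bash
python3 - <<'E'
from h import *
go((514.4,-11.5,22,4.2))
E
```

```text
t 27.6 pos [513.6 -16.6 114.7] a 5.5 tilt 0.07 w 59.3 F [ 1.  -0.4 -0.5]
(514.4, -11.5, 22) [ 0.029 -0.126  2.317] [-0.    -0.001  0.023]
```

Request:
play_rows --moves "0.03 -0.12 0.3 0 0 0.023 -0.4;0.03 -0.12 0.9 0 0 0.023 -0.4;0.03 -0.12 1.6 0 0 0.023 -0.4;0.03 -0.12 2.1 0 0 0.023 -0.4;0.03 -0.12 2.32 0 0 0.023 -0.4"

```text
clock: 28.15
eef_pos: [0.5113, -0.0103, 0.0194]
tcp_rot: [-3.138, -0.118, 0.007]
ft_force: [-0.9, 0.6, -0.6]
width: 0.703
```

Request:
play_rows --moves "0 0 0 0 0 0 0.3;0 0 0 0 0 0 0.3;0 0 0 0 0 0 0.5;0 0 0 0 0 0 0.7;0 0 0 0 0 0 0.7" --force 50

```text
clock: 28.65
eef_pos: [0.5116, -0.0104, 0.02]
tcp_rot: [-3.138, -0.117, 0.006]
ft_force: [0.6, 0.2, -1.3]
width: 0.39
```

```bash
python3 - <<'E'
from h import *
go((645.4,-7.3,110,2.9))
E
```

```text
t 28.6 pos [511.6 -10.4  20. ] a 4.3 tilt 0.22 w 33.2 F [ 0.6  0.2 -1.3]
(645.4, -7.3, 110) [ 3.333  0.169 -2.262] [-0.001  0.004  0.024]
```

Request:
play_rows --moves "0 0 -0.7 0 0 0 0.7;0 0 -1.6 0 0 0 0.7;0.4 0 -2.1 0 0 0 0.7;1.2 0 -2.2 0 0 0.01 0.7;2.2 0.1 -2.2 0 0 0.02 0.7"

```text
clock: 29.15
eef_pos: [0.6008, -0.0077, 0.1097]
tcp_rot: [-3.139, -0.085, 0.003]
ft_force: [0.1, -1.1, -0.8]
width: 0.393
```

Request:
play_rows --moves "0.8 0.05 0 0 0 0.005 0.7;1.1 0.05 0 0 0 0.005 0.7;1.15 0.05 0 0 0 0.005 0.7;1.15 0.05 0 0 0 0.005 0.7;1.15 0.05 0 0 0 0.005 0.7"

```text
clock: 29.65
eef_pos: [0.6453, -0.0072, 0.109]
tcp_rot: [-3.139, -0.077, 0.006]
ft_force: [-0.6, 0.3, -0.5]
width: 0.389
```

```bash
python3 - <<'E'
from h import *
go((645.4,-7.3,29,2.9))
E
```

```text
t 29.6 pos [645.3  -7.2 109. ] a 2.8 tilt 0.24 w 33.0 F [-0.6  0.3 -0.5]
(645.4, -7.3, 29) [0.011 0.004 2.001] [-0.001  0.004 -0.001]
```

Request:
play_rows --moves "0 0 0.6 0 0.004 0 0.7;0.01 0 1.2 0 0.004 0 0.7;0.02 0 1.7 0 0.004 0 0.7;0.03 0 1.95 0 0.004 0 0.7;0.03 0 2 0 0.004 0 0.7"

```text
clock: 30.15
eef_pos: [0.6449, -0.0071, 0.0281]
tcp_rot: [-3.139, -0.077, 0.003]
ft_force: [0.7, -0.8, -2.0]
width: 0.393
```

Request:
play_rows --moves "0 0 0 0 0 0 0;0 0 0 0 0 0 -0.3;0 0 0 0 0 0 -0.3;0 0 -0.5 0 0 0 -0.3;0 0 -1.5 0 0 0 -0.3"

```text
clock: 30.65
eef_pos: [0.6418, -0.0069, 0.0856]
tcp_rot: [-3.138, -0.077, 0.015]
ft_force: [0.2, -0.1, 0.4]
width: 0.656
```

Request:
play_rows --moves "-1 0.8 -0.8 0 0 0 -0.4;-2 1.6 -0.8 0 0 0 -0.4;-2.9 2.3 -0.8 0 0 0 -0.4;-2.9 2.3 -0.8 0 0 0 -0.4;-2.9 2.3 -0.8 0 0 0 -0.4"

```text
clock: 31.15
eef_pos: [0.5302, -0.1056, 0.1193]
tcp_rot: [-3.139, -0.073, 0.013]
ft_force: [0.1, 0.7, 1.1]
width: 0.697
```

```bash
python3 - <<'E'
from h import *
tops(.028)
go((518.8,-101.6,22,4.1))
E
```

```text
[370. 161.] 90 [ 696.2 -345.9] 45.1 [33.9 44.1] 38.3
[255. 177.] 337 [644.6  -9. ] -86.1 [36.1 79.4] 57.7
[278. 222.] 106 [517.7 -78.2] 5.3 [34.  35.4] 49.5
[420. 231.] 304 [ 486.8 -484.5] -0.0 [30.7 81.1] 45.8
[319. 230.] 74 [ 489.6 -189.9] -89.6 [23.2 26.3] 55.5
[424. 275.] 28 [ 360.7 -492.6] -20.3 [ 5.5 19.1] 44.5
t 31.2 pos [ 531.5 -104.9  119.4] a 2.7 tilt 0.43 w 59.8 F [-0.5  0.2  0.4]
(518.8, -101.6, 22) [-0.296 -0.093  2.437] [-0.002  0.007 -0.024]
```

Request:
play_rows --moves "-0.28 -0.09 0 0 0.007 -0.024 -0.4;-0.28 -0.09 0.9 0 0.007 -0.024 -0.4;-0.28 -0.09 1.7 0 0.007 -0.024 -0.4;-0.28 -0.09 2.2 0 0.007 -0.024 -0.4;-0.28 -0.09 2.42 0 0.007 -0.024 -0.4"

```text
clock: 31.7
eef_pos: [0.5194, -0.1003, 0.0206]
tcp_rot: [-3.136, -0.115, 0.004]
ft_force: [-0.2, -0.8, -0.0]
width: 0.701
```

Request:
play_rows --moves "0 0 0 0 0 0 0.3;0 0 0 0 0 0 0.3;0 0 0 0 0 0 0.5;0 0 0 0 0 0 0.7;0 0 0 0 0 0 0.7"

```text
clock: 32.2
eef_pos: [0.52, -0.1005, 0.0213]
tcp_rot: [-3.136, -0.115, 0.002]
ft_force: [-0.1, -0.1, -0.8]
width: 0.385
```

```bash
python3 - <<'E'
from h import *
go((654.7,-191.1,110,2.9))
E
```

```text
t 32.2 pos [ 520.  -100.5   21.3] a 4.2 tilt 0.19 w 32.7 F [-0.1 -0.1 -0.8]
(654.7, -191.1, 110) [ 3.191  2.499 -2.228] [-0.003  0.001  0.022]
```

Request:
play_rows --moves "0 0 -0.7 0 0 0 0.7;0 0 -1.6 0 0 0 0.7;0.4 0.4 -2.1 0 0 0 0.7;1.1 0.9 -2.2 0 0 0.01 0.7;1.9 1.5 -2.2 0 0 0.02 0.7"

```text
clock: 32.7
eef_pos: [0.6017, -0.1555, 0.1115]
tcp_rot: [-3.138, -0.083, -0.003]
ft_force: [1.2, -0.5, -2.2]
width: 0.393
```

Request:
play_rows --moves "0.7 0.5 0 0 0 0.003 0.7;1.1 0.9 0 0 0 0.003 0.7;1.3 1 0 0 0 0.003 0.7;1.3 1 0 0 0 0.003 0.7;1.3 1 0 0 0 0.003 0.7"

```text
clock: 33.2
eef_pos: [0.6543, -0.1918, 0.1109]
tcp_rot: [-3.137, -0.079, 0.001]
ft_force: [-0.9, -0.7, -1.5]
width: 0.389
```

```bash
python3 - <<'E'
from h import *
go((654.7,-191.1,30,2.9))
E
```

```text
t 33.2 pos [ 654.3 -191.8  110.9] a 2.9 tilt 0.19 w 33.1 F [-0.9 -0.7 -1.5]
(654.7, -191.1, 30) [ 0.012 -0.009  2.021] [-0.003  0.001 -0.   ]
```

Request:
play_rows --moves "0.01 0 0.6 0 0 0 0.7;0.01 0 1.2 0 0 0 0.7;0.01 0 1.7 0 0 0 0.7;0.01 0 1.95 0 0 0 0.7;0.01 0 2.02 0 0 0 0.7"

```text
clock: 33.7
eef_pos: [0.6532, -0.1904, 0.0291]
tcp_rot: [-3.136, -0.08, 0.005]
ft_force: [0.3, -0.2, -1.1]
width: 0.39
```

Request:
play_rows --moves "0 0 0 0 0 0 0;0 0 0 0 0 0 -0.3;0 0 0 0 0 0 -0.3;0 0 -0.5 0 0 0 -0.3;0 0 -1.5 0 0 0 -0.3"

```text
clock: 34.2
eef_pos: [0.6503, -0.1896, 0.0863]
tcp_rot: [-3.133, -0.079, 0.016]
ft_force: [-0.3, -0.3, 0.1]
width: 0.648
```

```bash
python3 - <<'E'
from h import *
tops(.028)
go((438.3,-68.3,110,4.2))
E
```

```text
[370. 161.] 101 [ 695.8 -346.8] 44.8 [32.4 46.2] 41.2
[309. 171.] 33 [ 660.4 -166.3] 75.7 [11.9 27.5] 59.0
[256. 177.] 367 [644.8  -9.7] -87.7 [36.  81.1] 57.8
[420. 231.] 300 [ 486.7 -484.3] 0.2 [31.3 81.1] 45.7
[266. 248.] 70 [437.  -38.9] -0.3 [23.  31.7] 39.7
[424. 275.] 26 [ 360.9 -492.3] -16.8 [ 5.6 18.1] 43.6
t 34.2 pos [ 657.  -191.9   96.8] a 2.9 tilt 0.29 w 55.6 F [ 2.7 -0.4  3.7]
(438.3, -68.3, 110) [-5.301 -3.365 -0.351] [-0.001 -0.005 -0.023]
```

Request:
play_rows --moves "0 0 -0.5 0 0 0 -0.4;-1.2 -0.8 -0.5 0 0 0 -0.4;-2.4 -1.6 -0.5 0 0 0 -0.4;-3.6 -2.4 -0.4 0 0 -0.02 -0.4;-4.7 -3.1 -0.4 0 0 -0.023 -0.4"

```text
clock: 34.75
eef_pos: [0.4839, -0.0897, 0.1134]
tcp_rot: [-3.139, -0.116, -0.011]
ft_force: [0.2, -0.3, 0.3]
width: 0.705
```

```bash
python3 - <<'E'
from h import *
c,X=tops(.028);save(c,"t11",(220,120,400,300),4)
go((438.3,-68.3,110,4.2))
E
```

```text
[370. 161.] 101 [ 695.7 -347.3] 47.7 [32.6 46.1] 39.0
[319. 175.] 376 [ 652.6 -192. ] -86.9 [36.1 81.8] 58.0
[256. 177.] 362 [644.9  -9.8] -86.9 [37.  80.7] 58.0
[420. 231.] 308 [ 486.8 -484.5] 0.5 [31.1 81.4] 46.4
[320. 230.] 52 [ 489.6 -194.2] -0.4 [17.8 23.2] 55.4
[272. 248.] 226 [437.7 -58.1] -85.2 [34.  59.9] 41.3
t 34.8 pos [470.4 -84.2 108.8] a 4.3 tilt 0.84 w 59.4 F [-9.4  4.4 -3.5]
(438.3, -68.3, 110) [-0.77  -0.457 -0.018] [-0.009  0.012  0.001]
```

View pics/t11.png

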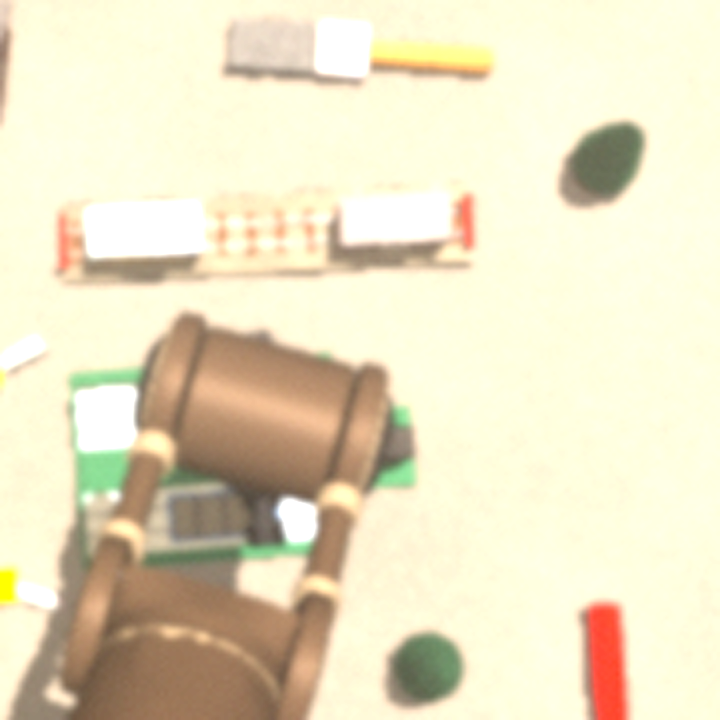

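Yellow and brown both stand on the siding (tops at 58 mm, 12 + 46). Now the blue one.

Request:
play_rows --moves "-0.77 -0.45 0 -0.009 0.012 0 -0.4;-0.77 -0.45 0 -0.009 0.012 0 -0.4;-0.77 -0.45 0.5 -0.009 0.012 0 -0.4;-0.77 -0.45 0.7 -0.009 0.012 0 -0.4;-0.77 -0.45 0.7 -0.009 0.012 0 -0.4"

```text
clock: 35.3
eef_pos: [0.4378, -0.0684, 0.0809]
tcp_rot: [3.139, 0.117, -0.002]
ft_force: [-1.1, -0.4, 0.5]
width: 0.699
```

```bash
python3 - <<'E'
from h import *
go((438.4,-68.3,21,4.2))
E
```

```text
t 35.3 pos [437.8 -68.4  80.9] a 4.3 tilt 0.07 w 59.4 F [-1.1 -0.4  0.5]
(438.4, -68.3, 21) [ 1.600e-02 -1.000e-03  1.497e+00] [0.    0.001 0.001]
```

Request:
play_rows --moves "0.02 0 0.5 0 0 0 -0.4;0.02 0 0.9 0 0 0 -0.4;0.02 0 1.3 0 0 0 -0.4;0.02 0 1.48 0 0 0 -0.4;0.02 0 1.48 0 0 0 -0.4"

```text
clock: 35.8
eef_pos: [0.4385, -0.0685, 0.0213]
tcp_rot: [-3.139, -0.117, 0.004]
ft_force: [-0.8, 0.8, 0.2]
width: 0.702
```

Request:
play_rows --moves "0 0 0 0 0 0 0.3;0 0 0 0 0 0 0.3;0 0 0 0 0 0 0.5;0 0 0 0 0 0 0.7;0 0 0 0 0 0 0.7"

```text
clock: 36.3
eef_pos: [0.4397, -0.0688, 0.0223]
tcp_rot: [3.139, 0.117, -0.0]
ft_force: [0.8, 0.3, 5.9]
width: 0.392
```

```bash
python3 - <<'E'
from h import *
go((650,-100.5,120,2.9))
E
```

```text
t 36.3 pos [439.7 -68.8  22.3] a 4.3 tilt 0.03 w 33.3 F [0.8 0.3 5.9]
(650, -100.5, 120) [ 5.183  1.181 -2.444] [0.    0.    0.024]
```

Request:
play_rows --moves "0 0 -0.7 0 0 0 0.7;0 0 -1.6 0 0 0 0.7;0.5 0.1 -2.2 0 0 0 0.7;1.5 0.3 -2.4 0 0 0.01 0.7;2.5 0.6 -2.4 0 0 0.02 0.7"

```text
clock: 36.8
eef_pos: [0.5429, -0.0852, 0.1202]
tcp_rot: [3.139, 0.085, 0.004]
ft_force: [0.7, -0.7, -1.2]
width: 0.388
```

Request:
play_rows --moves "0.9 0.2 0 0 0 0.003 0.7;1.8 0.4 0 0 0 0.003 0.7;2.5 0.55 0 0 0 0.003 0.7;2.6 0.55 0 0 0 0.003 0.7;2.6 0.55 0 0 0 0.003 0.7"

```text
clock: 37.3
eef_pos: [0.6475, -0.1013, 0.1194]
tcp_rot: [3.14, 0.081, 0.001]
ft_force: [0.2, 0.2, -1.6]
width: 0.388
```

```bash
python3 - <<'E'
from h import *
go((650,-100.5,31,2.9))
E
```

```text
t 37.3 pos [ 647.5 -101.3  119.4] a 2.9 tilt 0.04 w 33.0 F [ 0.2  0.2 -1.6]
(650, -100.5, 31) [ 0.061 -0.017  2.21 ] [ 0.    -0.001  0.001]
```

Request:
play_rows --moves "0.05 -0.02 0.7 0 0 0 0.7;0.05 -0.02 1.4 0 0 0 0.7;0.05 -0.02 1.9 0 0 0 0.7;0.05 -0.02 2.15 0 0 0 0.7;0.05 -0.02 2.21 0 0 0 0.7"

```text
clock: 37.8
eef_pos: [0.6478, -0.1, 0.0303]
tcp_rot: [-3.14, -0.081, 0.003]
ft_force: [0.7, -0.5, -0.7]
width: 0.388
```

Request:
play_rows --moves "0 0 0 0 0 0 0;0 0 0 0 0 0 -0.3;0 0 0 0 0 0 -0.3;0 0 -0.5 0 0 0 -0.3;0 0 -1.5 0 0 0 -0.3"

```text
clock: 38.3
eef_pos: [0.6445, -0.0993, 0.0874]
tcp_rot: [-3.138, -0.081, 0.016]
ft_force: [0.9, 0.1, -0.1]
width: 0.649
```

Request:
play_rows --moves "0 0 -1 0 0 0 -0.3;0 0 -2 0 0 0 -0.3;-1 -1 -2.5 0 0 0 -0.3;-2 -2 -2.5 0 0 0 -0.3;-3 -3 -2.5 0 0 0 -0.3"

```text
clock: 38.8
eef_pos: [0.5365, -0.0004, 0.1906]
tcp_rot: [-3.139, -0.079, 0.009]
ft_force: [-0.0, 1.3, 0.0]
width: 0.648
```

Request:
play_rows --moves "0 0 0 0 0 0 -0.3;0 0 0 0 0 0 -0.3;0 0 0 0 0 0 -0.3;0 0 0 0 0 0 -0.3;0 0 0 0 0 0 -0.3"

```text
clock: 39.3
eef_pos: [0.5376, -0.0012, 0.1907]
tcp_rot: [-3.139, -0.077, 0.008]
ft_force: [0.1, -0.7, 0.4]
width: 0.65
```

```bash
python3 - <<'E'
from h import *
c,X=tops(.05,ymin=-.28,ymax=.06,xmin=.58,xmax=.7);save(c,"t12",(90,100,420,320),2.4)
c=tray()
go()
c=cap("scene");save(c,"s12",(140,120,480,330),2.3)
E
```

```text
[319. 174.] 341 [ 652.6 -192.7] -88.0 [35.9 81.2] 57.8
[288. 176.] 122 [ 647.1 -100. ] -87.3 [34.9 77. ] 55.8
[203. 145.] 230 [738.6 147.1] 89.4 [22.5 98.7] 58.1
[370. 161.] 102 [ 696.7 -348.6] 48.2 [29.2 46.6] 39.3
[319. 175.] 375 [ 652.6 -191.8] -87.4 [35.8 83.1] 57.7
[287. 177.] 354 [ 647.  -100.6] -87.0 [35.1 81.6] 49.0
[420. 231.] 302 [ 486.7 -484.7] 0.1 [30.7 81. ] 46.2
[318. 230.] 91 [ 489.7 -188.9] 89.1 [23.6 29.2] 55.9
[424. 275.] 27 [ 360.6 -493.1] -21.2 [ 5.5 19.2] 48.1
tray [287. 211.] 107 [550.  -98.2] 84.9 [ 23.5 101.7]
tray [285. 257.] 130 [414.  -93.6] -85.3 [ 12.7 130.2]
t 39.4 pos [537.1  -1.  190.4] a 2.8 tilt 0.34 w 55.5 F [-0.6  0.5  0.7]
```

View pics/s12.png

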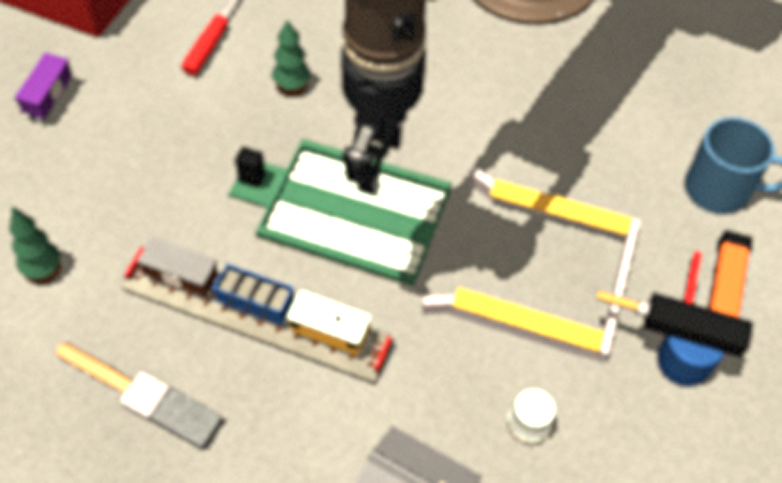

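View pics/t12.png

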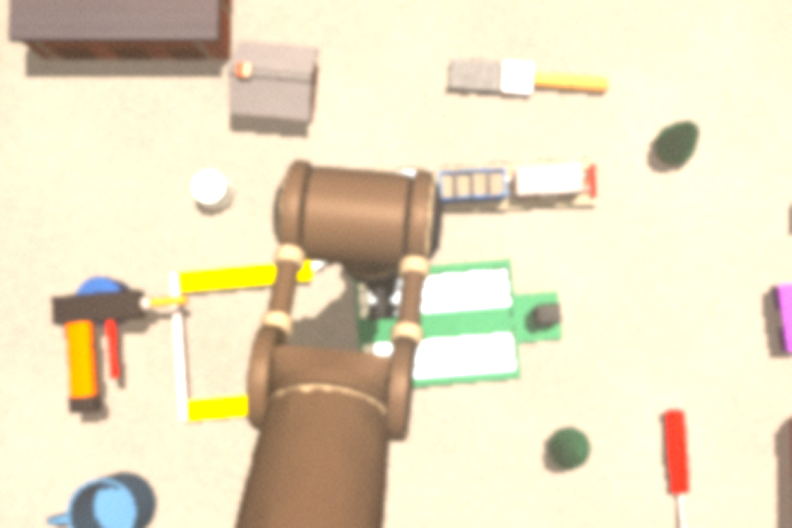

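```bash
python3 - <<'E'
from h import *
c=cap("top");X=cloud(c);Z=X[...,2]
for ce,a,P in comps(X,(Z>.008)&(Z<.2)&(X[...,0]>.2)&(c["depth"]>0),60): print(ce,rect(P)[0])
print(r.close_job())
E
```

```text
[140. 101.] [868.9 327.6]
[ 51. 123.] [810.1 605.1]
[458. 123.] [ 816. -616.]
[204. 133.] [776.8 143.6]
[305. 132.] [ 788.2 -171.5]
[372. 159.] [ 696.9 -349.6]
[305. 177.] [ 652.4 -150.6]
[179. 179.] [644.1 219.6]
[438. 186.] [ 619.2 -546.7]
[ 42. 210.] [549.4 616.1]
[288. 235.] [482.  -93.5]
[148. 238.] [452.2 264.6]
[243. 234.] [492.3  26.5]
[421. 231.] [ 486.8 -490.4]
[318. 231.] [ 483.8 -187.1]
[372. 292.] [ 287.7 -350.6]
[474. 298.] [ 291.6 -620.2]
[ 36. 305.] [275.3 617.2]
[327. 286.] [ 328.4 -217. ]
[134. 312.] [252.4 335.2]
the job is handed in; nothing more can be done
None
```

The job is handed in, at about 39 s of the 208 s allowed. Three wagons were on the bench (yellow, brown and blue). I loaded them into the tray, pushed it home against the back stop (about 16 N felt) and squeezed the air gun's trigger for just over a second. I then drew the tray out and parked all three on the siding.

**Last checks before handing in:**
- **Wagons:** brown and yellow had tops at about 58 mm, as they should standing on the siding, and the blue one looked upright in both views. All three were within about 3 mm of the track's centre line and 1° of its direction. The arm hid the yellow wagon in the last top view. It was last measured before blue was placed beside it, and the scene view shows it still standing.
- **Trigger:** it measured back at its rest position after release. The 42 mm opening during the squeeze matched a full squeeze (43 mm).
- **Tray:** empty and flat on the bench, leading edge about 45 mm outside the frame's mouth.
- **Bystanders:** the two trees, paint pot, brush and screwdriver measured within about 1 mm of their starting positions. The mug's outline centre read about 11 mm different, but its pixel position is unchanged, so I put that down to depth noise. I did not match the cottage between the two readings, and the arm stayed well clear of it.

No check failed. While I set the brown wagon down in the tray, the force briefly reached about 18 N, and it came to rest upright.

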